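Set the separator gap of an envelope feeder with a feeler gauge

TASK

Slide the blade of the 3 mm setting gauge flat along the bed of the envelope feeder and right through under the separator shoe, then turn the adjusting knob until the gauge just drags: it should take a light pull or push of about 4 N to slide it, neither loose nor jammed. Leave the gauge lying in the gap with your hand off it, so that I can feel the setting before I lock the nut; never clamp it hard, and leave the things around it alone.

Things in the scene. Friction and masses are not known exactly. Their poses are not given: they have to be found in the camera images.
- separator: Grey painted bridge over the steel bed of an envelope feeder. Origin: on the bed (40 mm over the desk), under the middle of the sprung shoe (20 x 30 mm in x, y). x: feed direction, the way the blade goes in, about away from the robot; z up. Bed from x -165 to +45 mm; steel side guides 16 mm high at y +-38, x -77 to -11 mm; beam top 70 mm over the bed. The gap starts open, 1 to 4 mm wider than the blade.
- knob (a point): Centre of the round fluted black knob of the adjusting screw: 36 mm diameter, 26 mm high, top 114 mm over the bed, axis upright over the separator's origin. Clockwise from above lowers the shoe 1.2 mm per rad; it stays where left. Once the shoe meets the blade its load grows 6.8 N per rad, and the blade drags with about 1.2 times that load (friction 0.6 on both faces, 15 % more or less).
- gauge: Setting gauge: steel blade 3 mm thick, 20 mm wide, round end, fixed in a black handle block 36 x 12 x 36 mm (x, y, z); blade and handle have one flat underside. Origin: centre of the handle, 18 mm over the underside. x points along the blade to the tip, z up. About 0.12 kg. Starts flat on the desk left of the feeder, blade pointing away from the robot.
- gauge_tip (a point): Tip of the gauge blade, half-way up its thickness, 120 mm ahead of the handle's centre.
- gel_bottle: Bystander: clear bottle of hand gel with a black cap, 47 mm across, 160 mm high, right of and behind the feeder; origin under its base.
- stapler: Bystander: black desk stapler, 34 x 154 x 50 mm, on the left; origin under its middle.
- clip_box: Bystander: clear box of paper clips, 46 x 62 x 20 mm, on the left; origin under its middle.

How it is judged:
By the outcome, as a careful person would: the job done as asked, in the order asked, and still so for the second after the job is handed in, with the robot touching nothing.
It also fails if it takes over 72 s, if anything falls off the work surface, if the arm or the gripper's body presses on something with over 40 N, if the wrist force passes 120 N, or if a joint passes its speed limit or range.

ROBOT

A 7-joint arm with a two-finger parallel gripper is mounted at the origin on a cart in front of the work surface, level with it; the furniture and walls round the work are solid. World frame = base frame: x ahead of the robot, y to its left, z up, the work surface at z = 0. Lengths are in m, angles in degrees, forces in N, time in s.
With the tool pointing down it reaches from about 0.4 to 0.9 m from the base axis. Payload 5.6 kg.
Tool frame: the origin (TCP) lies between the finger pads; the fingertips stand 19 mm ahead of it and the grasp point (between the pads) is the TCP; z points along the fingers, y is the line along which they close (so a half turn about z gives the same grasp; the last joint's range is limited). The gripper opens to 92 mm and grips with 3 to 60 N. Pads are 20 mm wide; open, the fingers measure 128 mm over their backs; the gripper's body (75 mm by 189 mm) begins 69 mm behind the grasp point.
Start: joints at [60.963, 26.786, -0.665, 91.828, 0.344, 61.387, -3.226], TCP at [0.291, -0.581, 0.234] pointing down, gripper open.
Joint ranges: [-144.91, 144.91], [-17.63, 115.5], [-89.93, 88.59], [15.96, 139.68], [-74.01, 254.01], [8.47, 105.57], [-167.45, 167.45]. Speed limits (degrees/s): [147.25, 147.25, 180, 180, 180, 180, 180].

INTERFACE

Orientations are given as [roll, pitch, yaw] about the fixed x, y, z axes, in that order (R = Rz(yaw) Ry(pitch) Rx(roll)).
In Python, from cell import env, vision gives the robot as it stands. The module is installed in compiled form; this text tells all that it offers.
- The arm moves only by the tool play_rows, never from a script. Its argument "motion" is a list that holds one entry, the list of rows, each a list of 5 numbers: the closure, from -1 (fully open) to 1 (shut), then the shift along the tool's x, y, z in cm, then the turn about the tool's z in degrees. A call has exactly 10 rows; each row is the pose to reach, as a shift and turn from the pose commanded when the call began, along the tool's axes at that moment; what a row does not reach only later rows make up. A row lasts 1/12 s, in which the tool goes at most 41.7 mm and 7.16 degrees, less where a joint would pass 70% of its speed; a pose out of reach is approached as far as the arm can. A call with a gripper value outside its range is refused whole. The fingers move at their own pace and stop on an object; "squeeze" is the grip in N (left out, the last holds). Time passes only in rows, so rows that repeat a pose let the fingers close, or fill a call up. It gives the time, the measured TCP pose, the force, the opening and the grip force at its end, in the units of the state.
- env.get_obs(): the state, without advancing time (a new reading comes with each control period).
- vision.read_camera(name): name is "side" or "top"; returns a dict with "frame" (384x512x3 uint8, red, green, blue), "depth" (384x512 float32, m along the optical axis (not along the pixel's ray), 0 where there is no reading), "vfov" (degrees; the focal length in pixels is half the picture's height over the tangent of half this angle, whatever the lens; pixels are square), "cx", "cy" (the principal point, pixels), "eye" and "rotation" of the camera in the world. Camera axes: x right, y down, z forward; pixel columns grow to the right and rows downward; lengths in m; the calibration is good to about 2 mm. A picture is of the moment at which its call begins.
- env.sign_off(): hands the job in; it is judged then, once.
The state is a dict: "clock": time; "joint_positions": joint angles; "qd": joint speeds; "joint_torque": joint torques, N m; "tcp_pos": TCP position; "orientation": TCP orientation; "contact_force": force on the tool from outside, world axes, zero at the start; "torque": the same for the moment, N m; "opening": finger opening in m; "gripper_force": force on a finger pad.
Only numpy, scipy, OpenCV 4.12 (cv2) and the standard library are available. Lean on these libraries where they do the work, as an engineer would, in place of code of your own. Each camera call takes 0.05 s, during which the arm holds its last target. There are 200 camera calls.

## Working session

There is one attempt and no reset: what is moved stays moved. The work goes in short steps, Python scripts to look and compute and a tool call to move; the robot and the scene stay as the last step left them, time stands still between calls to the robot, and variables do not carry over. Pictures are saved under pics/ and viewed, at most 10 in all, crops included, and the job is handed in when it is done.

Besides the shell and the picture viewer there is one more tool, called after "Emit:" by a JSON object that holds its "name" and its "arguments", one argument or row to a line. play_rows: Moves the arm, as the interface text tells. Its arguments: {"type":"object","properties":{"motion":{"type":"array"},"squeeze":{"type":"number"}},"required":["motion"]}

```bash
mkdir -p pics; cat > h.py <<'E'
import numpy as np, cv2
from cell import env, vision
def cam(n):
    d=vision.read_camera(n); d['f']=d['frame'].shape[0]/2/np.tan(np.radians(d['vfov'])/2)
    d['R']=np.array(d['rotation']).reshape(3,3); d['e']=np.array(d['eye']); return d
def ray(d,u,v): return d['R']@np.array([(u-d['cx'])/d['f'],(v-d['cy'])/d['f'],1])
def onz(d,u,v,z):
    r=ray(d,u,v); return d['e']+r*(z-d['e'][2])/r[2]
def cloud(d):
    h,w=d['depth'].shape; U,V=np.meshgrid(np.arange(w),np.arange(h)); Z=d['depth']
    P=np.stack([(U-d['cx'])/d['f']*Z,(V-d['cy'])/d['f']*Z,Z],-1)
    return P@d['R'].T+d['e']
def proj(d,p):
    q=d['R'].T@(np.array(p)-d['e']); return q[:2]/q[2]*d['f']+[d['cx'],d['cy']]
def save(d,name): cv2.imwrite('pics/'+name,d['frame'][:,:,::-1])
E
python3 - <<'E'
from h import *
for n in ['top','side']:
    d=cam(n); save(d,n+'0.png'); print(n,d['e'],d['R'].round(3).tolist(),d['f'],d['cx'],d['cy'],(d['depth']>0).mean())
print(env.get_obs())
E
```

```text
Traceback (most recent call last):
  File "h.py", line 5, in cam
    d['R']=np.array(d['rotation']).reshape(3,3); d['e']=np.array(d['eye']); return d
           ~~~~~~~~~~~~~~~~~~~~~~~~~~~~~~~^^^^^
ValueError: cannot reshape array of size 3 into shape (3,3)
```

Rotation is given as roll/pitch/yaw.

```bash
sed -i "s/d\['R'\]=np.array(d\['rotation'\]).reshape(3,3)/d['R']=Rotation.from_euler('xyz',d['rotation'],degrees=True).as_matrix()/; 1a from scipy.spatial.transform import Rotation" h.py
python3 - <<'E'
from h import *
for n in ['top','side']:
    d=cam(n); save(d,n+'0.png'); print(n,d['e'],d['rotation'],d['R'].round(3).tolist(),d['f'],d['cx'],d['cy'],(d['depth']>0).mean()); P=cloud(d); print([P[v,u].round(3).tolist() for v,u in [(200,250),(350,250),(350,100),(350,450)]])
print(env.get_obs())
E
```

```text
top [0.25713755 0.12232234 1.40648238] [-169.35974438    1.35864153  -90.30315999] [[-0.005, -0.983, 0.185], [-1.0, 0.01, 0.022], [-0.024, -0.185, -0.983]] 493.56616004204227 253.37495395063684 192.35301755005597 0.9958089192708334
[[0.498, 0.164, 0.004], [-0.01, 0.189, -0.745], [0.083, 0.58, -0.003], [-0.012, -0.641, -0.746]]
side [0.51712435 1.08761022 0.91087282] [-1.30828590e+02 -3.89732725e-02  1.79571270e+02] [[-1.0, 0.004, -0.006], [0.007, 0.654, -0.757], [0.001, -0.757, -0.654]] 406.703439341481 255.65285027072153 193.37470547724774 0.99609375
[[0.528, 0.061, -0.006], [0.534, 0.197, -0.756], [0.861, 0.626, 0.051], [0.051, 0.603, -0.003]]
{'clock': 0.15, 'joint_positions': array([60.96218896, 26.82654004, -0.66522734, 91.86839433,  0.34573437,
       61.388107  , -3.22618521]), 'qd': array([-0.08671466, -0.17450768,  0.00455843, -0.11054417,  0.05084389,
       -0.02817827, -0.07373938]), 'joint_torque': array([ 2.73846927e-04, -5.20947969e+01, -1.24698115e-02, -2.43979204e+01,
       -5.66097850e-02,  1.51743880e-02,  1.41642813e-04]), 'tcp_pos': array([ 0.29052743, -0.58097572,  0.23283798]), 'orientation': array([-1.79919246e+02,  7.63065393e-03,  2.65712619e+01]), 'contact_force': array([-0.33831124, -0.03327188,  0.09382301]), 'torque': array([-0.0100792 , -0.00064728,  0.03464467]), 'gripper_force': 0.0, 'opening': 0.09199773504283631}
```

View pics/top0.png

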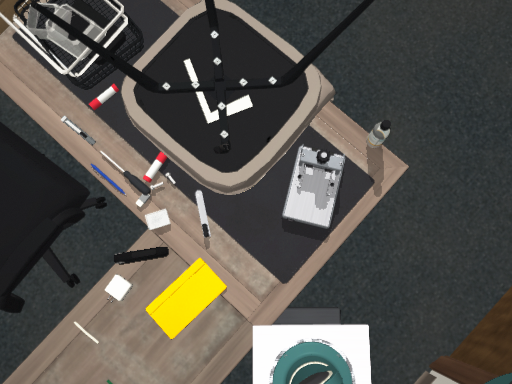

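View pics/side0.png

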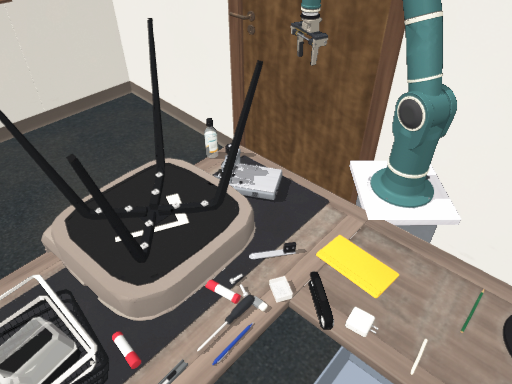

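Top view: the gauge is at about (200,192)–(206,235), handle at the bottom; the feeder spans (285–345, 148–225) with the knob near (323,157). The gel bottle is at (378,133). An upturned chair (seat plus legs) stands next to the feeder. Next I'll measure with close crops.

```bash
python3 - <<'E'
from h import *
d=cam('top'); P=cloud(d); np.save('Pt.npy',P)
a=cv2.resize(d['frame'][130:250,260:400],None,fx=4,fy=4,interpolation=cv2.INTER_CUBIC)
b=cv2.resize(d['frame'][180:245,180:230],None,fx=4,fy=4,interpolation=cv2.INTER_CUBIC)
c=np.zeros((480,770,3),np.uint8); c[:,:560]=a; c[:260,565:765]=b
cv2.imwrite('pics/crop1.png',c[:,:,::-1])
s=cam('side'); Q=cloud(s)
for n,C in (('top',P),('side',Q)):
  # region height summaries
  m=(C[...,0]>.4)&(C[...,0]<.8)&(C[...,1]>-.25)&(C[...,1]<.35)
  for z0,z1 in [(.03,.05),(.05,.07),(.1,.12),(.135,.165),(.165,.5)]:
    k=m&(C[...,2]>z0)&(C[...,2]<z1); 
    for lo,hi in [(-.25,0.06),(.06,.35)]:
      kk=k&(C[...,1]>lo)&(C[...,1]<hi)
      if kk.sum()>3: print(n,z0,z1,lo,kk.sum(),C[kk].min(0).round(3),C[kk].max(0).round(3),np.median(C[kk],0).round(3))
# handle: dark and z about .036
for n,dd,C in (('top',d,P),('side',s,Q)):
  g=dd['frame'].max(2)
  k=(C[...,0]>.38)&(C[...,0]<.6)&(C[...,1]>.13)&(C[...,1]<.33)&(C[...,2]>.02)&(C[...,2]<.05)
  ys,xs=np.nonzero(k); print(n,'handle',k.sum(),C[k].mean(0).round(4),C[k].min(0).round(3),C[k].max(0).round(3),xs.mean(),ys.mean())
E
```

```text
top 0.03 0.05 -0.25 2794 [ 0.415 -0.211  0.03 ] [0.8  0.06 0.05] [ 0.511 -0.01   0.04 ]
top 0.03 0.05 0.06 333 [0.401 0.061 0.03 ] [0.632 0.35  0.05 ] [0.525 0.177 0.035]
top 0.05 0.07 -0.25 395 [ 0.501 -0.216  0.05 ] [0.797 0.058 0.07 ] [ 0.646 -0.029  0.06 ]
top 0.05 0.07 0.06 174 [0.514 0.06  0.05 ] [0.64  0.349 0.07 ] [0.552 0.157 0.061]
top 0.1 0.12 -0.25 1665 [ 0.56  -0.223  0.1  ] [0.8  0.06 0.12] [0.714 0.009 0.107]
top 0.1 0.12 0.06 7840 [0.519 0.06  0.1  ] [0.8  0.35 0.12] [0.676 0.201 0.106]
top 0.135 0.165 -0.25 256 [ 0.573 -0.21   0.135] [0.798 0.059 0.165] [ 0.601 -0.037  0.154]
top 0.135 0.165 0.06 382 [0.604 0.061 0.135] [0.8   0.348 0.157] [0.767 0.232 0.137]
top 0.165 0.5 -0.25 591 [ 0.791 -0.078  0.165] [0.8   0.059 0.499] [ 0.796 -0.015  0.346]
top 0.165 0.5 0.06 78 [0.51  0.202 0.167] [0.617 0.223 0.497] [0.555 0.208 0.354]
side 0.03 0.05 -0.25 1114 [ 0.419 -0.191  0.03 ] [0.698 0.06  0.05 ] [ 0.514 -0.006  0.039]
side 0.03 0.05 0.06 227 [0.402 0.061 0.03 ] [0.588 0.35  0.05 ] [0.524 0.291 0.035]
side 0.05 0.07 -0.25 225 [ 0.507 -0.199  0.05 ] [0.696 0.035 0.07 ]
[... 155 characters left out ...]
[0.8  0.06 0.12] [0.734 0.021 0.104]
side 0.1 0.12 0.06 4531 [0.521 0.06  0.1  ] [0.8  0.35 0.12] [0.684 0.244 0.105]
side 0.135 0.165 -0.25 95 [ 0.593 -0.209  0.135] [0.797 0.056 0.163] [ 0.668 -0.183  0.151]
side 0.135 0.165 0.06 214 [0.599 0.06  0.135] [0.8   0.347 0.165] [0.648 0.235 0.14 ]
side 0.165 0.5 -0.25 251 [ 0.795 -0.074  0.165] [0.8  0.06 0.5 ] [ 0.798 -0.005  0.327]
side 0.165 0.5 0.06 1009 [0.507 0.061 0.165] [0.8   0.242 0.5  ] [0.562 0.224 0.333]
top handle 308 [0.5078 0.2385 0.0336] [0.393 0.131 0.021] [0.569 0.329 0.05 ] 223.38636363636363 195.3474025974026
side handle 247 [0.5052 0.2893 0.0328] [0.396 0.199 0.021] [0.569 0.329 0.05 ] 257.45344129554655 242.65182186234819
```

View pics/crop1.png

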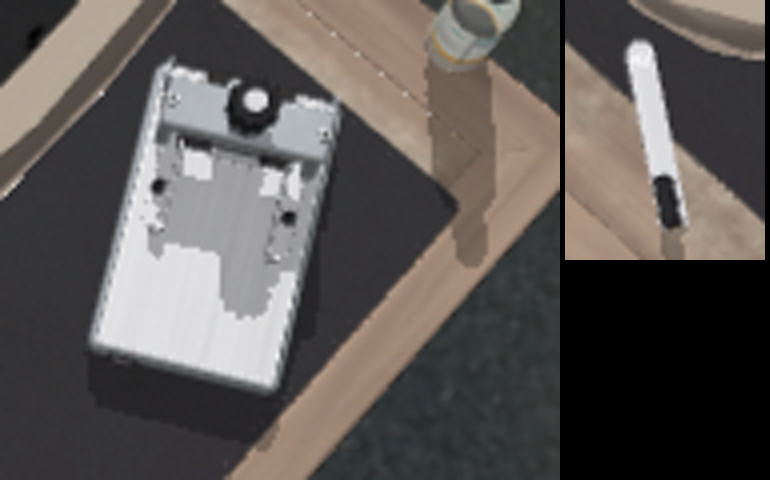

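The crop shows the feeder bed's near corners at about (284,216) and (328,227), the knob cap at (324,154) and the gauge handle at (206,230) with its tip near (200,191). The feeder is yawed slightly. Next: the poses, plus the chair leg as an obstacle.

```bash
python3 - <<'E'
from h import *
d=cam('top'); P=cloud(d); g=d['frame'].astype(int)
s=cam('side'); Q=cloud(s)
# gauge blade: bright pixels in window, handle: dark
v0,u0=180,185; sub=g[v0:245,u0:225]
mx=sub.max(2); bright=(sub.min(2)>170)
n,l,st,c=cv2.connectedComponentsWithStats(bright.astype(np.uint8)); k=1+st[1:,4].argmax()
ys,xs=np.nonzero(l==k); B=np.array([onz(d,u+u0,v+v0,.003) for u,v in zip(xs,ys)])
print('blade',len(B),B.min(0).round(4),B.max(0).round(4)); 
(cx,cy),(w,h),a=cv2.minAreaRect(B[:,:2].astype(np.float32)*1000);print('rect mm',cx,cy,w,h,a)
dk=(mx<70); n,l,st,c=cv2.connectedComponentsWithStats(dk.astype(np.uint8))
for i in range(1,n):
  if 20<st[i,4]<400: print('dark',st[i],(c[i]+[u0,v0]).round(1),onz(d,*(c[i]+[u0,v0]),.036).round(4), np.median(P[v0:245,u0:225][l==i],0).round(4))
for nm,C in (('t',P),('s',Q)):
  k=(C[...,0]>.37)&(C[...,0]<.46)&(C[...,1]>.2)&(C[...,1]<.28)&(C[...,2]>.025)&(C[...,2]<.045)
  q=C[k]; print(nm,'handle depth',k.sum(),q.mean(0).round(4),q.min(0).round(3),q.max(0).round(3), cv2.minAreaRect((q[:,:2]*1000).astype(np.float32)))
# bed plane
  k=(C[...,0]>.39)&(C[...,0]<.6)&(C[...,1]>-.1)&(C[...,1]<.09)&(abs(C[...,2]-.04)<.008)
  q=C[k]; r=cv2.minAreaRect((q[:,:2]*1000).astype(np.float32)); print('bed',k.sum(),np.median(q[:,2]),r,cv2.boxPoints(r).round(1).tolist())
  k=(C[...,0]>.5)&(C[...,0]<.65)&(C[...,1]>-.12)&(C[...,1]<.04)&(C[...,2]>.145)&(C[...,2]<.165)
  q=C[k]; print('knob',k.sum(),q.mean(0).round(4),np.median(q[:,2]),cv2.minEnclosingCircle((q[:,:2]*1000).astype(np.float32)))
  k=(C[...,0]>.5)&(C[...,0]<.65)&(C[...,1]>-.12)&(C[...,1]<.04)&(C[...,2]>.1)&(C[...,2]<.118)
  q=C[k]; print('beam',k.sum(),cv2.minAreaRect((q[:,:2]*1000).astype(np.float32)))
  k=(C[...,0]>.3)&(C[...,0]<.85)&(C[...,1]>-.2)&(C[...,1]<.3)&(C[...,2]>.17)
  q=C[k]
  for z in np.arange(.17,.75,.06):
    m=q[abs(q[:,2]-z)<.01]
    for y0 in (True,False):
      mm=m[(m[:,1]<.12)==y0]
      if len(mm)>2: print('leg',z.round(2),mm.min(0).round(3),mm.max(0).round(3))
for p in [(283.75,216.25),(328,227)]: print(onz(d,*p,.04).round(4))
E
```

```text
blade 228 [0.4185 0.2846 0.003 ] [0.5267 0.3208 0.003 ]
rect mm 472.0627136230469 303.764892578125 112.68570709228516 20.81021499633789 12.053749084472656
dark [17 44  7 13 55] [205.1 230.1] [0.409  0.2889 0.036 ] [0.4093 0.2891 0.0343]<stdin>:16: RuntimeWarning: Mean of empty slice.
  ret = um.true_divide(
Traceback (most recent call last):
ValueError: zero-size array to reduction operation minimum which has no identity
```

```bash
python3 - <<'E'
from h import *
d=cam('top'); P=cloud(d); s=cam('side'); Q=cloud(s)
for nm,C in (('t',P),('s',Q)):
  k=(C[...,0]>.37)&(C[...,0]<.46)&(C[...,1]>.25)&(C[...,1]<.33)&(C[...,2]>.025)&(C[...,2]<.045)
  q=C[k]; print(nm,'handle',k.sum(),q.mean(0).round(4), cv2.minAreaRect((q[:,:2]*1000).astype(np.float32)))
  k=(C[...,0]>.39)&(C[...,0]<.6)&(C[...,1]>-.1)&(C[...,1]<.09)&(abs(C[...,2]-.04)<.008)
  q=C[k]; r=cv2.minAreaRect((q[:,:2]*1000).astype(np.float32)); print('bed',k.sum(),np.median(q[:,2]),r,cv2.boxPoints(r).round(1).tolist())
  k=(C[...,0]>.5)&(C[...,0]<.65)&(C[...,1]>-.12)&(C[...,1]<.04)&(C[...,2]>.145)&(C[...,2]<.165)
  q=C[k]; print('knob',k.sum(),q.mean(0).round(4),np.median(q[:,2]),cv2.minEnclosingCircle((q[:,:2]*1000).astype(np.float32)))
  k=(C[...,0]>.5)&(C[...,0]<.65)&(C[...,1]>-.12)&(C[...,1]<.04)&(C[...,2]>.1)&(C[...,2]<.118)
  q=C[k]; print('beam',k.sum(),cv2.minAreaRect((q[:,:2]*1000).astype(np.float32)))
  k=(C[...,0]>.3)&(C[...,0]<.85)&(C[...,1]>-.2)&(C[...,1]<.4)&(C[...,2]>.17)
  q=C[k]
  for z in np.arange(.17,.75,.08):
    m=q[abs(q[:,2]-z)<.012]
    for y0 in (True,False):
      mm=m[(m[:,1]<.12)==y0]
      if len(mm)>2: print('leg',z.round(2),mm.min(0).round(3),mm.max(0).round(3))
for p in [(283.75,216.25),(328,227)]: print(onz(d,*p,.04).round(4))
E
```

```text
t handle 57 [0.4102 0.2904 0.0333] ((410.0865783691406, 290.4884338378906), (35.407596588134766, 11.957989692687988), 12.650569915771484)
bed 2539 0.04023195215514819 ((516.4077758789062, -13.586692810058594), (138.12185668945312, 181.7449493408203), 75.83253479003906) [[411.3999938964844, -58.29999923706055], [587.5999755859375, -102.80000305175781], [621.4000244140625, 31.100000381469727], [445.20001220703125, 75.5999984741211]]
knob 133 [ 0.5894 -0.0325  0.1535] 0.15364805821802774 ((590.1937866210938, -32.69331741333008), 17.819446563720703)
beam 454 ((590.2298583984375, -32.89579772949219), (114.46611022949219, 37.93218231201172), 75.1995849609375)
leg 0.17 [0.793 0.031 0.17 ] [0.817 0.059 0.182]
leg 0.17 [0.605 0.21  0.171] [0.618 0.216 0.18 ]
leg 0.25 [0.792 0.006 0.239] [0.813 0.032 0.262]
leg 0.25 [0.571 0.207 0.242] [0.597 0.223 0.257]
leg 0.33 [ 0.793 -0.019  0.318] [0.813 0.002 0.342]
leg 0.33 [0.554 0.206 0.32 ] [0.575 0.214 0.335]
leg 0.41 [ 0.793 -0.047  0.398] [ 0.807 -0.029  0.422]
leg 0.41 [0.53  0.203 0.398] [0.545 0.213 0.415]
leg 0.49 [ 0.794 -0.078  0.478] [ 0.8
[... 577 characters left out ...]
8186798095703), 15.714531898498535)
beam 48 ((591.6778564453125, -28.84041976928711), (117.33348083496094, 35.229488372802734), 74.63763427734375)
leg 0.17 [0.796 0.045 0.171] [0.822 0.062 0.182]
leg 0.17 [0.592 0.224 0.17 ] [0.621 0.238 0.181]
leg 0.25 [0.796 0.007 0.238] [0.818 0.037 0.262]
leg 0.25 [0.57  0.217 0.238] [0.601 0.235 0.262]
leg 0.33 [ 0.796 -0.015  0.319] [0.816 0.007 0.342]
leg 0.33 [0.55  0.213 0.318] [0.576 0.23  0.342]
leg 0.41 [ 0.796 -0.048  0.399] [ 0.814 -0.024  0.421]
leg 0.41 [0.529 0.212 0.398] [0.551 0.226 0.421]
leg 0.49 [ 0.797 -0.077  0.479] [ 0.812 -0.055  0.502]
leg 0.49 [0.507 0.207 0.478] [0.526 0.222 0.502]
[0.4455 0.069  0.04  ]
[ 0.4144 -0.053   0.04  ]
```

Everything is consistent: the knob is at (0.590,-0.033) with its top at 0.154, feeder yaw ≈ -14.5°, near edge 165 mm back as specified. The gauge handle is at (0.410,0.290), yaw 12.3°. The chair leg leans at y≈0.21, x 0.51–0.62, so I'll pass well in front of it.

```bash
cat > to.py <<'E'
import sys; from h import *
o=env.get_obs(); p=np.array(o['tcp_pos']); R=Rotation.from_euler('xyz',o['orientation'],degrees=True).as_matrix()
def rel(t,yaw): 
    s=R.T@(np.array(t)-p)*100; dy=(o['orientation'][2]-yaw+180)%360-180
    return s.round(2).tolist()+[round(dy,1)]
if __name__=='__main__':
    a=list(map(float,sys.argv[1:])); print(rel(a[:3],a[3]), 'clock',round(o['clock'],2),'tcp',p.round(4),'rpy',o['orientation'].round(2),'q',o['joint_positions'].round(0),'F',o['contact_force'].round(2),'T',o['torque'].round(3))
E
python3 to.py .42 -.22 .2 12.3
```

```text
[27.73, -26.53, 3.35, np.float64(14.3)] clock 0.45 tcp [ 0.2907 -0.5813  0.2335] rpy [-179.99    0.     26.57] q [61. 27. -1. 92.  0. 61. -3.] F [0.38 0.07 0.03] T [ 0.021 -0.024  0.047]
```

Emit:
{"name": "play_rows", "arguments": {
  "motion": [
    [[-1,27.7,-26.5,3.0,14.3],[-1,27.7,-26.5,3.0,14.3],[-1,27.7,-26.5,3.0,14.3],[-1,27.7,-26.5,3.0,14.3],[-1,27.7,-26.5,3.0,14.3],[-1,27.7,-26.5,3.0,14.3],[-1,27.7,-26.5,3.0,14.3],[-1,27.7,-26.5,3.0,14.3],[-1,27.7,-26.5,3.0,14.3],[-1,27.7,-26.5,3.0,14.3]]
  ]
}}

```text
clock: 1.28
tcp_pos: [0.4219, -0.2138, 0.2035]
orientation: [-179.9, -0.1, 12.8]
contact_force: [0.6, 0.2, 0.1]
opening: 0.0918
gripper_force: 0.0
```

```bash
python3 to.py .40 .12 .17 12.3;python3 to.py .41 .29 .17 12.3
```

```text
[5.24, -33.03, 3.43, np.float64(0.5)] clock 1.28 tcp [ 0.4219 -0.2138  0.2035] rpy [-1.7988e+02 -7.0000e-02  1.2770e+01] q [ 31.  12.  -9. 117.   2.  51. -57.] F [0.57 0.22 0.15] T [0.035 0.034 0.027]
[9.98, -49.39, 3.47, np.float64(0.5)] clock 1.28 tcp [ 0.4219 -0.2138  0.2035] rpy [-1.7988e+02 -7.0000e-02  1.2770e+01] q [ 31.  12.  -9. 117.   2.  51. -57.] F [0.57 0.22 0.15] T [0.035 0.034 0.027]
```

Emit:
{"name": "play_rows", "arguments": {
  "motion": [
    [[-1,5.2,-33.5,3.4,0],[-1,5.2,-33.5,3.4,0],[-1,5.2,-33.5,3.4,0],[-1,5.2,-33.5,3.4,0],[-1,5.2,-33.5,3.4,0],[0,5.2,-33.5,3.4,0],[0,5.2,-33.5,3.4,0],[0,5.2,-33.5,3.4,0],[0,5.2,-33.5,3.4,0],[0,5.2,-33.5,3.4,0]]
  ]
}}

```text
clock: 2.12
tcp_pos: [0.3993, 0.1205, 0.1696]
orientation: [-180.0, -0.0, 12.6]
contact_force: [0.0, -0.3, 0.1]
opening: 0.0604
gripper_force: 0.0
```

```bash
python3 to.py .41 .29 .1 12.3
```

```text
[4.74, -16.3, 6.98, np.float64(0.3)] clock 2.12 tcp [0.3993 0.1205 0.1696] rpy [-1.7995e+02 -1.0000e-02  1.2610e+01] q [   1.   11.  -24.  125.    7.   45. -105.] F [ 0.02 -0.28  0.09] T [-0.029 -0.037 -0.052]
```

Emit:
{"name": "play_rows", "arguments": {
  "motion": [
    [[0,2.3,-8.0,0,0.2],[0,4.7,-16.3,0,0.3],[0,4.7,-16.3,0,0.3],[0,4.7,-16.3,0,0.3],[0,4.7,-16.3,0,0.3],[0,4.7,-16.3,3,0.3],[0,4.7,-16.3,6,0.3],[0,4.7,-16.3,8,0.3],[0,4.7,-16.3,9,0.3],[0,4.7,-16.3,9,0.3]]
  ]
}}

```text
clock: 2.95
tcp_pos: [0.4107, 0.2846, 0.0777]
orientation: [179.9, 0.2, 11.8]
contact_force: [1.2, 0.4, 0.0]
opening: 0.0458
gripper_force: 0.0
```

```bash
python3 to.py .41 .2905 .025 12.3; python3 - <<'E'
from h import *
s=cam('side'); save(s,'s1.png'); cv2.imwrite('pics/s1c.png',cv2.resize(s['frame'][170:320,200:380],None,fx=4,fy=4)[:,:,::-1])
E
```

```text
[0.08, -0.6, 5.26, np.float64(-0.5)] clock 2.95 tcp [0.4107 0.2846 0.0777] rpy [179.86   0.22  11.85] q [ -19.   28.  -23.  118.   18.   38. -133.] F [1.2  0.37 0.05] T [ 0.035 -0.005  0.017]
```

View pics/s1c.png

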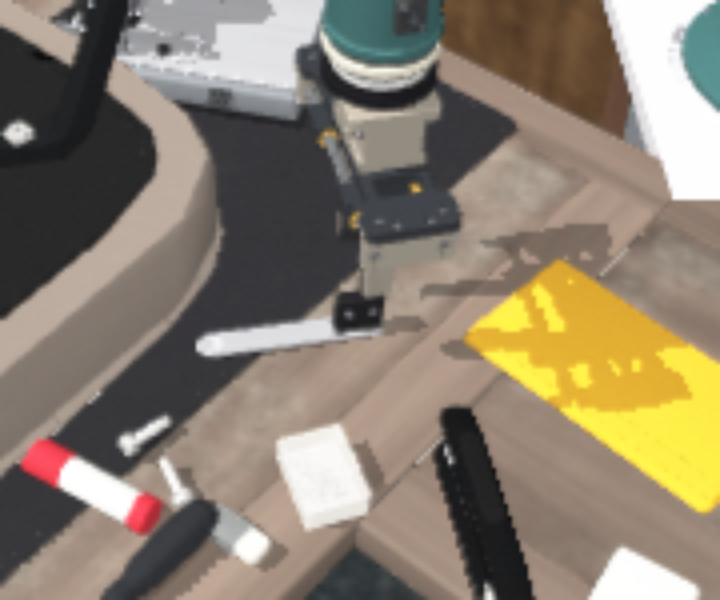

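The gripper is directly above the handle and aligned with the blade; the blade runs (200,345)–(380,330) in the crop and nothing is nearby. Descending and gripping.

Emit:
{"name": "play_rows", "arguments": {
  "motion": [
    [[0,0,-0.2,2,0],[0,0,-0.2,4,0],[0,0,-0.2,5,0],[0,0,-0.2,5.3,0],[0,0,-0.2,5.3,0],[0,0,-0.2,5.3,0],[1,0,-0.2,5.3,0],[1,0,-0.2,5.3,0],[1,0,-0.2,5.3,0],[1,0,-0.2,5.3,0]]
  ],
  "squeeze": 20
}}

```text
clock: 3.83
tcp_pos: [0.4107, 0.2893, 0.027]
orientation: [-180.0, -0.0, 12.0]
contact_force: [0.1, -0.1, -1.4]
opening: 0.0215
gripper_force: 0.0
```

Emit:
{"name": "play_rows", "arguments": {
  "motion": [
    [[1,0,0,0,0],[1,0,0,0,0],[1,0,0,0,0],[1,0,0,-1,0],[1,0,0,-3,0],[1,0,0,-6,0],[1,0,0,-9,0],[1,0,0,-11,0],[1,0,0,-11,0],[1,0,0,-11,0]]
  ]
}}

```text
clock: 4.67
tcp_pos: [0.4109, 0.2892, 0.1377]
orientation: [-180.0, -0.1, 11.9]
contact_force: [-0.5, -1.5, -2.1]
opening: 0.012
gripper_force: 20.0
```

```bash
python3 to.py .40 .12 .15 0; python3 to.py .4545 .0025 .15 -14.5
```

```text
[-4.57, 16.32, -1.25, np.float64(11.9)] clock 4.67 tcp [0.4109 0.2892 0.1377] rpy [-1.7998e+02 -1.3000e-01  1.1950e+01] q [ -17.   23.  -26.  116.   14.   44. -130.] F [-0.5  -1.49 -2.09] T [-0.031  0.031  0.057]
[-1.67, 28.95, -1.24, np.float64(26.4)] clock 4.67 tcp [0.4109 0.2892 0.1377] rpy [-1.7998e+02 -1.3000e-01  1.1950e+01] q [ -17.   23.  -26.  116.   14.   44. -130.] F [-0.5  -1.49 -2.09] T [-0.031  0.031  0.057]
```

Emit:
{"name": "play_rows", "arguments": {
  "motion": [
    [[1,0,0,-3.5,0],[1,-0.5,1,-7,0],[1,-2,4.5,-7.2,2],[1,-3,8.5,-7.2,5],[1,-4,12.4,-7.2,9],[1,-4.4,16.3,-7.2,13],[1,-3.8,20,-7.2,18],[1,-2.8,24,-7.2,22],[1,-2,27.5,-7,26],[1,-1.7,29,-7,26.4]]
  ]
}}

```text
clock: 5.5
tcp_pos: [0.4541, -0.0032, 0.205]
orientation: [179.9, 0.1, -15.0]
contact_force: [-0.3, -0.7, -1.3]
opening: 0.012
gripper_force: 20.0
```

Emit:
{"name": "play_rows", "arguments": {
  "motion": [
    [[1,0,0,2,0],[1,0,0,4,0],[1,0,0,6,0],[1,0,0,8,0],[1,0,0,9.5,0],[1,0,0,10.5,0],[1,0,0,11,0],[1,0,0,11,0],[1,0,0,11,0],[1,0,0,11,0]]
  ]
}}

```text
clock: 6.33
tcp_pos: [0.4537, 0.002, 0.0969]
orientation: [180.0, 0.0, -14.4]
contact_force: [-1.5, 0.7, -3.1]
opening: 0.012
gripper_force: 20.0
```

```bash
python3 to.py .4545 .0025 .067 -14.5; python3 - <<'E'
from h import *
t=cam('top'); s=cam('side')
a=cv2.resize(t['frame'][130:250,265:365],None,fx=4,fy=4,interpolation=cv2.INTER_CUBIC)
b=cv2.resize(s['frame'][130:250,200:300],None,fx=4,fy=4,interpolation=cv2.INTER_CUBIC)
cv2.imwrite('pics/c2.png',np.hstack([a,b])[:,:,::-1])
for p in ((.4545,.0025,.076),(.57,-.0273,.043),(.59,-.0325,.154)): print(proj(t,p),proj(s,p))
E
```

```text
[0.06, -0.07, 2.99, np.float64(0.1)] clock 6.33 tcp [0.4537 0.002  0.0969] rpy [ 1.7999e+02  2.0000e-02 -1.4430e+01] q [   7.   21.  -13.  124.    8.   36. -116.] F [-1.54  0.72 -3.06] T [ 0.187  0.403 -0.019]
[308.68906821 210.9338238 ] [271.69629676 170.17909053]
[317.1900839 172.0954983] [237.83371271 172.62077955]
[323.35616692 155.04229352] [230.87042813 145.09817534]
```

View pics/c2.png

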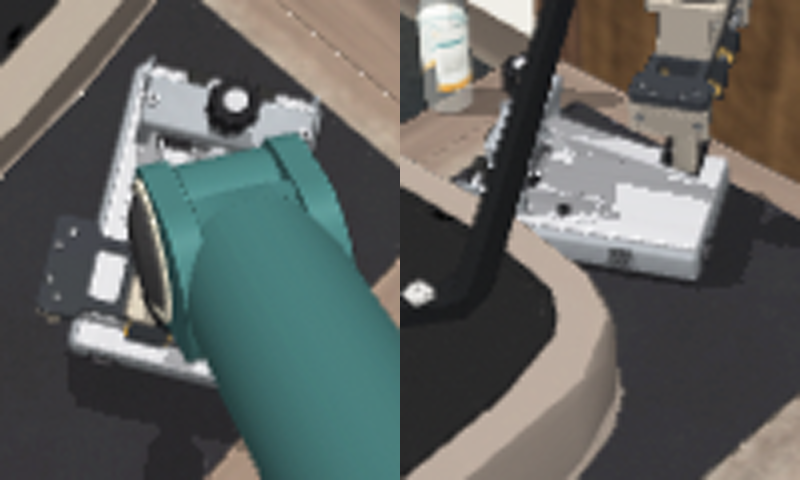

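Top view: the gripper stands over the bed in line with the knob at crop (235,100); the side view shows the handle above the bed. The torque rose a little, so the tip may be brushing the beam. I'll back off 8 mm, then lower.

Emit:
{"name": "play_rows", "arguments": {
  "motion": [
    [[1,-0.4,0,-0.2,0],[1,-0.8,0,-0.2,0],[1,-0.8,0,0,0],[1,-0.8,0,0,0],[1,-0.8,0,0,0],[1,-0.8,0,0,0],[1,-0.8,0,0,0],[1,-0.8,0,0,0],[1,-0.8,0,0,0],[1,-0.8,0,0,0]]
  ]
}}

```text
clock: 7.27
tcp_pos: [0.4463, 0.004, 0.0966]
orientation: [180.0, 0.0, -14.4]
contact_force: [0.0, -0.2, -0.7]
opening: 0.0119
gripper_force: 20.0
```

```bash
python3 to.py .4467 .0045 .067 -14.5
```

```text
[0.03, -0.06, 2.96, np.float64(0.1)] clock 7.27 tcp [0.4463 0.004  0.0966] rpy [180.     0.   -14.44] q [   7.   21.  -13.  125.    8.   35. -117.] F [ 0.03 -0.2  -0.65] T [ 0.084  0.058 -0.003]
```

Emit:
{"name": "play_rows", "arguments": {
  "motion": [
    [[1,0,0,0.8,0],[1,0,0,1.6,0],[1,0,0,2.2,0],[1,0,0,2.5,0],[1,0,0,2.6,0],[1,0,0,2.7,0],[1,0,0,2.75,0],[1,0,0,2.8,0],[1,0,0,2.8,0],[1,0,0,2.8,0]]
  ]
}}

```text
clock: 8.1
tcp_pos: [0.4478, 0.0034, 0.0697]
orientation: [180.0, -0.2, -14.4]
contact_force: [-1.4, -2.3, 14.3]
opening: 0.012
gripper_force: 20.0
```

```bash
python3 to.py .4467 .0045 .067 -14.5
```

```text
[-0.14, -0.08, 0.27, np.float64(0.1)] clock 8.1 tcp [0.4478 0.0034 0.0697] rpy [ 1.7998e+02 -1.7000e-01 -1.4450e+01] q [   6.   24.  -12.  125.    9.   32. -118.] F [-1.4  -2.34 14.25] T [-0.515  0.471  0.068]
```

The bed contact came about 3 mm early, so the gauge may have pitched in the grip. I'll release it so that it lies flat, then grip again.

Emit:
{"name": "play_rows", "arguments": {
  "motion": [
    [[1,0,0,-0.15,0],[1,0,0,-0.15,0],[0.5,0,0,-0.15,0],[0.5,0,0,-0.15,0],[0.5,0,0,-0.15,0],[0.5,0,0,-0.15,0],[0.5,0,0,-0.15,0],[0.5,0,0,-0.15,0],[0.5,0,0,-0.15,0],[0.5,0,0,-0.15,0]]
  ]
}}

```text
clock: 8.93
tcp_pos: [0.4462, 0.004, 0.0701]
orientation: [180.0, 0.0, -14.4]
contact_force: [-0.1, 0.5, -0.4]
opening: 0.0231
gripper_force: 0.0
```

```bash
python3 to.py .4467 .0045 .064 -14.5; python3 - <<'E'
from h import *
t=cam('top'); s=cam('side')
a=cv2.resize(t['frame'][140:220,285:335],None,fx=6,fy=6,interpolation=cv2.INTER_CUBIC)
b=cv2.resize(s['frame'][140:220,225:305],None,fx=6,fy=6,interpolation=cv2.INTER_CUBIC)
cv2.imwrite('pics/c3.png',np.hstack([a,b])[:,:,::-1])
E
```

```text
[0.03, -0.07, 0.61, np.float64(0.1)] clock 8.93 tcp [0.4462 0.004  0.0701] rpy [180.     0.   -14.43] q [   6.   24.  -12.  126.    9.   32. -118.] F [-0.13  0.5  -0.43] T [ 0.054  0.064 -0.003]
```

View pics/c3.png

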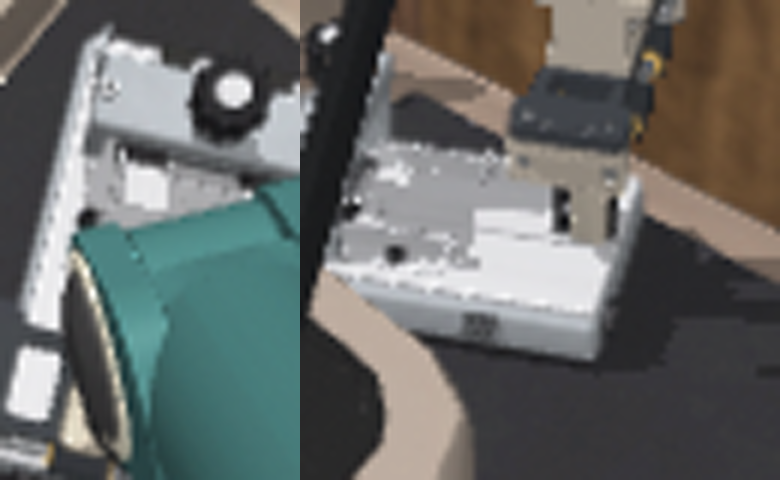

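The gauge handle stands between the fingers on the bed at crop (560,210). Lower 6 mm, grip lightly and slide in part of the way while watching the force.

Emit:
{"name": "play_rows", "arguments": {
  "motion": [
    [[0.5,0,0,0.3,0],[0.5,0,0,0.6,0],[0.5,0,0,0.6,0],[0.5,0,0,0.6,0],[1,0,0,0.6,0],[1,0,0,0.6,0],[1,0,0,0.6,0],[1,0,0,0.6,0],[1,0,0,0.6,0],[1,0,0,0.6,0]]
  ],
  "squeeze": 12
}}

```text
clock: 9.87
tcp_pos: [0.4462, 0.004, 0.0641]
orientation: [180.0, -0.0, -14.4]
contact_force: [-0.2, 0.0, -1.5]
opening: 0.0119
gripper_force: 12.0
```

```bash
python3 to.py .4467 .0045 .064 -14.5
```

```text
[0.03, -0.06, 0.01, np.float64(0.1)] clock 9.87 tcp [0.4462 0.004  0.0641] rpy [180.    -0.   -14.43] q [   6.   24.  -12.  126.   10.   31. -118.] F [-0.24  0.03 -1.47] T [ 0.115 -0.033  0.009]
```

Emit:
{"name": "play_rows", "arguments": {
  "motion": [
    [[1,0.3,0,0,0],[1,0.6,0,0,0],[1,0.9,0,0,0],[1,1.2,0,0,0],[1,1.5,0,0,0],[1,1.8,0,0,0],[1,2.1,0,0,0],[1,2.4,0,0,0],[1,2.5,0,0,0],[1,2.5,0,0,0]]
  ]
}}

```text
clock: 10.7
tcp_pos: [0.4713, -0.0025, 0.0641]
orientation: [-180.0, -0.1, -14.5]
contact_force: [0.4, 0.2, -0.4]
opening: 0.0119
gripper_force: 12.0
```

```bash
python3 to.py .5 -.009 .064 -14.5
```

```text
[2.94, -0.09, 0.01, np.float64(0.0)] clock 10.7 tcp [ 0.4713 -0.0025  0.0641] rpy [-1.7998e+02 -7.0000e-02 -1.4450e+01] q [   6.   26.  -12.  122.   10.   32. -117.] F [ 0.43  0.2  -0.38] T [ 0.028 -0.073 -0.022]
```

Emit:
{"name": "play_rows", "arguments": {
  "motion": [
    [[1,0.4,0,0,0],[1,0.8,0,0,0],[1,1.2,0,0,0],[1,1.6,0,0,0],[1,2.0,0,0,0],[1,2.4,0,0,0],[1,2.7,0,0,0],[1,3.0,0,0,0],[1,3.0,0,0,0],[1,3.0,0,0,0]]
  ]
}}

```text
clock: 11.53
tcp_pos: [0.5003, -0.0099, 0.0641]
orientation: [-180.0, -0.1, -14.4]
contact_force: [1.0, -0.3, -0.4]
opening: 0.0121
gripper_force: 12.0
```

```bash
python3 to.py .5 -.009 .064 -14.5
```

```text
[-0.06, -0.08, 0.01, np.float64(0.1)] clock 11.53 tcp [ 0.5003 -0.0099  0.0641] rpy [-1.7998e+02 -9.0000e-02 -1.4440e+01] q [   7.   28.  -12.  119.   10.   34. -116.] F [ 0.97 -0.27 -0.45] T [ 0.044 -0.115 -0.014]
```

Emit:
{"name": "play_rows", "arguments": {
  "motion": [
    [[0,0,0,0,0],[0,0,0,0,0],[0,0,0,0,0],[0,0,0,0,0],[0,0,0,0,0],[0,0,0,-2,0],[0,0,0,-5,0],[0,0,0,-8,0],[0,0,0,-12,0],[0,0,0,-13,0]]
  ]
}}

```text
clock: 12.37
tcp_pos: [0.5023, -0.0095, 0.1994]
orientation: [-179.9, -0.5, -14.4]
contact_force: [1.0, 0.3, -0.1]
opening: 0.0459
gripper_force: 0.0
```

```bash
python3 to.py .590 -.0327 .2 35; python3 - <<'E'
from h import *
t=cam('top'); s=cam('side'); 
a=cv2.resize(t['frame'][140:220,285:335],None,fx=6,fy=6,interpolation=cv2.INTER_CUBIC)
b=cv2.resize(s['frame'][130:210,215:295],None,fx=6,fy=6,interpolation=cv2.INTER_CUBIC)
cv2.imwrite('pics/c4.png',np.hstack([a,b])[:,:,::-1])
for C in (cloud(t),cloud(s)):
  k=(C[...,0]>.46)&(C[...,0]<.53)&(C[...,1]>-.035)&(C[...,1]<.02)&(C[...,2]>.063)&(C[...,2]<.085)
  if k.sum()>3: print(k.sum(),C[k].mean(0),cv2.minAreaRect((C[k][:,:2]*1000).astype(np.float32)))
E
```

```text
[9.07, 0.07, 0.01, np.float64(-49.4)] clock 12.37 tcp [ 0.5023 -0.0095  0.1994] rpy [-179.89   -0.48  -14.42] q [  10.   16.  -14.  114.    5.   51. -112.] F [ 1.03  0.29 -0.05] T [ 0.061 -0.053  0.015]
53 [ 0.50192221 -0.01052941  0.07502843] ((502.2670593261719, -10.96086311340332), (11.744024276733398, 29.863187789916992), 75.2042236328125)
50 [ 0.50733406 -0.00664286  0.07136349] ((506.8848876953125, -8.034723281860352), (12.309582710266113, 34.98561477661133), 79.78106689453125)
```

View pics/c4.png

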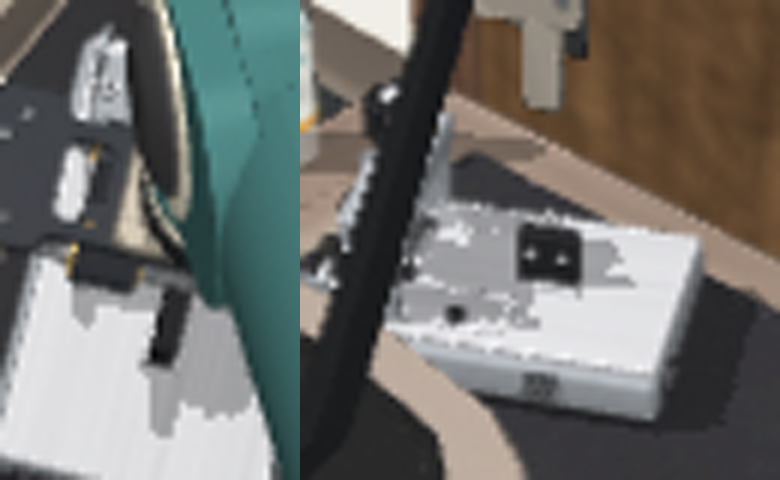

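The handle stands flat on the bed (top z ≈0.075), 91 mm behind the knob axis, so the tip is about 29 mm past the shoe's centre — right through. Now to the knob.

Emit:
{"name": "play_rows", "arguments": {
  "motion": [
    [[-0.3,1,0,-0.6,-7],[-0.3,3,0,-0.6,-14],[-0.3,6,0,-0.6,-21],[-0.3,8,0,-0.6,-28],[-0.3,9,0.05,-0.6,-35],[-0.3,9.1,0.05,-0.6,-42],[-0.3,9.1,0.05,-0.6,-49],[-0.3,9.1,0.05,-0.6,-50],[-0.3,9.1,0.05,-0.6,-50],[-0.3,9.1,0.05,-0.6,-50]]
  ]
}}

```text
clock: 13.3
tcp_pos: [0.5868, -0.033, 0.1988]
orientation: [-179.9, 0.1, 35.4]
contact_force: [0.0, -1.0, 0.5]
opening: 0.0599
gripper_force: 0.0
```

```bash
python3 to.py .590 -.0327 .146 35; python3 - <<'E'
from h import *
t=cam('top'); C=cloud(t); s=cam('side'); D=cloud(s)
for C in (C,D):
  k=(C[...,0]>.56)&(C[...,0]<.62)&(C[...,1]>-.06)&(C[...,1]<.0)&(C[...,2]>.145)&(C[...,2]<.16)
  print(k.sum(), C[k].mean(0) if k.sum() else 0)
E
```

```text
[0.29, 0.17, 5.28, np.float64(0.4)] clock 13.3 tcp [ 0.5868 -0.033   0.1988] rpy [-1.7992e+02  9.0000e-02  3.5400e+01] q [ 17.  25. -22. 101.  11.  56. -64.] F [ 0.04 -0.96  0.51] T [-0.008 -0.042 -0.018]
5 [ 0.58046825 -0.04488046  0.15328915]
27 [ 0.60078236 -0.02804293  0.15279693]
```

Emit:
{"name": "play_rows", "arguments": {
  "motion": [
    [[-0.3,0.15,0,1.5,0],[-0.3,0.15,0,3,0],[-0.3,0.15,0,4.5,0],[-0.3,0.15,0,5.2,0],[-0.3,0.15,0,5.2,0],[1,0.15,0,5.2,0],[1,0.15,0,5.2,0],[1,0.15,0,5.2,0],[1,0.15,0,5.2,0],[1,0.15,0,5.2,0]]
  ],
  "squeeze": 25
}}

```text
clock: 14.23
tcp_pos: [0.5904, -0.0336, 0.1491]
orientation: [179.8, -0.1, 35.5]
contact_force: [3.0, -4.1, -0.5]
opening: 0.0353
gripper_force: 25.0
```

```bash
python3 to.py .590 -.0327 .146 35
```

```text
[0.02, -0.1, 0.31, np.float64(0.5)] clock 14.23 tcp [ 0.5904 -0.0336  0.1491] rpy [ 1.7978e+02 -1.3000e-01  3.5510e+01] q [ 16.  29. -21. 103.  13.  50. -66.] F [ 2.98 -4.09 -0.46] T [-0.714 -0.836  0.053]
```

Emit:
{"name": "play_rows", "arguments": {
  "motion": [
    [[1,0,0,0,7],[1,0,0,0,14],[1,0,0,0,21],[1,0,0,0,28],[1,0,0,0,35],[1,0,0,0,42],[1,0,0,0,49],[1,0,0,0,56],[1,0,0,0,63],[1,0,0,0,70]]
  ]
}}

```text
clock: 15.07
tcp_pos: [0.5904, -0.0317, 0.1491]
orientation: [-179.8, -0.2, -34.8]
contact_force: [4.4, 0.4, -1.5]
opening: 0.0354
gripper_force: 25.0
```

```bash
python3 to.py .590 -.0327 .146 35
```

```text
[0.02, 0.11, 0.31, np.float64(-69.8)] clock 15.07 tcp [ 0.5904 -0.0317  0.1491] rpy [-179.84   -0.19  -34.76] q [   4.   27.   -5.  104.    3.   49. -128.] F [ 4.36  0.44 -1.48] T [ 0.098 -0.873  0.09 ]
```

Emit:
{"name": "play_rows", "arguments": {
  "motion": [
    [[1,0,0,0,0],[1,0,0,0,0],[1,0,0,0,0],[-0.3,0,0,0,0],[-0.3,0,0,0,0],[-0.3,0,0,0,0],[-0.3,0,0,0,0],[-0.3,0,0,-2,0],[-0.3,0,0,-4,0],[-0.3,0,0,-5,0]]
  ]
}}

```text
clock: 15.9
tcp_pos: [0.5892, -0.0321, 0.1998]
orientation: [-180.0, -0.1, -34.4]
contact_force: [0.2, 0.2, -0.5]
opening: 0.0596
gripper_force: 0.0
```

```bash
python3 to.py .5003 -.0099 .2 -14.45
```

```text
[-8.58, 3.19, -0.03, np.float64(-20.0)] clock 15.9 tcp [ 0.5892 -0.0321  0.1998] rpy [-1.7996e+02 -7.0000e-02 -3.4400e+01] q [   4.   23.   -5.  102.    3.   55. -127.] F [ 0.19  0.16 -0.51] T [ 0.046 -0.054 -0.013]
```

Emit:
{"name": "play_rows", "arguments": {
  "motion": [
    [[0,-3,1,0,-7],[0,-6,2,0,-14],[0,-8.6,3.2,0,-20],[0,-8.6,3.2,0,-20],[0,-8.6,3.2,0,-20],[0,-8.6,3.2,0,-20],[0,-8.6,3.2,3,-20],[0,-8.6,3.2,6,-20],[0,-8.6,3.2,8,-20],[0,-8.6,3.2,8,-20]]
  ]
}}

```text
clock: 16.73
tcp_pos: [0.4979, -0.0102, 0.1142]
orientation: [179.9, 0.4, -14.5]
contact_force: [-0.0, 0.2, -0.3]
opening: 0.0459
gripper_force: 0.0
```

```bash
python3 to.py .5003 -.0099 .064 -14.45
```

```text
[0.26, -0.1, 5.02, np.float64(-0.1)] clock 16.73 tcp [ 0.4979 -0.0102  0.1142] rpy [179.89   0.4  -14.5 ] q [   6.   23.  -10.  117.    6.   41. -112.] F [-0.04  0.23 -0.27] T [0.037 0.13  0.009]
```

Emit:
{"name": "play_rows", "arguments": {
  "motion": [
    [[0,0.1,0,2,0],[0,0.1,0,4,0],[0,0.1,0,5.0,0],[0,0.1,0,5.0,0],[0,0.1,0,5.0,0],[1,0.1,0,5.0,0],[1,0.1,0,5.0,0],[1,0.1,0,5.0,0],[1,0.1,0,5.0,0],[1,0.1,0,5.0,0]]
  ],
  "squeeze": 15
}}

```text
clock: 17.57
tcp_pos: [0.5009, -0.0101, 0.0686]
orientation: [-180.0, -0.0, -14.4]
contact_force: [0.1, -0.1, 0.3]
opening: 0.0147
gripper_force: 0.0
```

Emit:
{"name": "play_rows", "arguments": {
  "motion": [
    [[1,0,0,0,0],[1,0,0,0,0],[1,-0.05,0,0,0],[1,-0.1,0,0,0],[1,-0.15,0,0,0],[1,-0.2,0,0,0],[1,-0.25,0,0,0],[1,-0.3,0,0,0],[1,-0.35,0,0,0],[1,-0.4,0,0,0]]
  ]
}}

```text
clock: 18.4
tcp_pos: [0.4976, -0.009, 0.0685]
orientation: [-180.0, -0.1, -14.4]
contact_force: [5.2, -1.0, 3.4]
opening: 0.0119
gripper_force: 15.0
```

Emit:
{"name": "play_rows", "arguments": {
  "motion": [
    [[1,0,0,0,0],[1,0,0,0,0],[1,0.05,0,0,0],[1,0.1,0,0,0],[1,0.15,0,0,0],[1,0.2,0,0,0],[1,0.25,0,0,0],[1,0.3,0,0,0],[1,0.35,0,0,0],[1,0.4,0,0,0]]
  ]
}}

```text
clock: 19.23
tcp_pos: [0.4977, -0.0091, 0.0684]
orientation: [179.9, 0.4, -14.4]
contact_force: [-5.4, 2.6, 18.3]
opening: 0.0117
gripper_force: 15.0
```

```bash
python3 to.py .590 -.0325 .2 35
```

```text
[9.44, -0.01, -13.22, np.float64(-49.4)] clock 19.23 tcp [ 0.4977 -0.0091  0.0684] rpy [179.93   0.35 -14.39] q [   5.   27.   -9.  119.    7.   35. -114.] F [-5.45  2.62 18.28] T [ 0.523  1.272 -0.022]
```

The push got an unexpected vertical force. I'll hold and read again before going on.

Emit:
{"name": "play_rows", "arguments": {
  "motion": [
    [[1,0,0,0,0],[1,0,0,0,0],[1,0,0,0,0],[1,0,0,0,0],[1,0,0,0,0],[1,0,0,0,0],[1,0,0,0,0],[1,0,0,0,0],[1,0,0,0,0],[1,0,0,0,0]]
  ]
}}

```text
clock: 20.07
tcp_pos: [0.4977, -0.0091, 0.0684]
orientation: [179.9, 0.3, -14.4]
contact_force: [-6.0, 2.0, 16.9]
opening: 0.0119
gripper_force: 15.0
```

```bash
python3 to.py .5003 -.0099 .064 -14.4
```

```text
[0.28, 0.02, 0.43, np.float64(0.0)] clock 20.07 tcp [ 0.4977 -0.0091  0.0684] rpy [179.93   0.35 -14.39] q [   5.   27.   -9.  119.    7.   35. -114.] F [-6.02  2.01 16.89] T [ 0.407  1.082 -0.042]
```

The arm's forward push also presses the handle down on the bed (17 N there), which locks it through bed friction, so the push reading isn't valid. The pull (5.2 N, with some down-pressure included) shows that the shoe has already met the blade. I'll release, grip again relaxed and repeat the pull with a slight lift.

Emit:
{"name": "play_rows", "arguments": {
  "motion": [
    [[0.5,0,0,0,0],[0.5,-0.3,0,0,0],[0.5,-0.3,0,0,0],[0.5,-0.3,0,0,0],[0.5,-0.3,0,0,0],[1,-0.3,0,0,0],[1,-0.3,0,0,0],[1,-0.3,0,0,0],[1,-0.3,0,0,0],[1,-0.3,0,0,0]]
  ]
}}

```text
clock: 20.9
tcp_pos: [0.4976, -0.0093, 0.0679]
orientation: [180.0, 0.0, -14.4]
contact_force: [0.1, 0.5, -1.4]
opening: 0.012
gripper_force: 15.0
```

Emit:
{"name": "play_rows", "arguments": {
  "motion": [
    [[1,0,0,0,0],[1,-0.03,0,0,0],[1,-0.06,0,0,0],[1,-0.09,0,0,0],[1,-0.12,0,0,0],[1,-0.15,0,0,0],[1,-0.18,0,0,0],[1,-0.21,0,0,0],[1,-0.24,0,0,0],[1,-0.27,0,0,0]]
  ]
}}

```text
clock: 21.73
tcp_pos: [0.4951, -0.0087, 0.0681]
orientation: [180.0, -0.0, -14.4]
contact_force: [0.1, -0.2, -2.8]
opening: 0.0119
gripper_force: 15.0
```

Emit:
{"name": "play_rows", "arguments": {
  "motion": [
    [[1,-0.03,0,-0.01,0],[1,-0.05,0,-0.02,0],[1,-0.07,0,-0.03,0],[1,-0.09,0,-0.03,0],[1,-0.11,0,-0.03,0],[1,-0.13,0,-0.03,0],[1,-0.15,0,-0.03,0],[1,-0.17,0,-0.03,0],[1,-0.19,0,-0.03,0],[1,-0.21,0,-0.03,0]]
  ]
}}

```text
clock: 22.57
tcp_pos: [0.4931, -0.0081, 0.0684]
orientation: [180.0, -0.0, -14.4]
contact_force: [1.4, -0.9, -4.1]
opening: 0.0121
gripper_force: 15.0
```

```bash
python3 to.py .5003 -.0099 .064 -14.4
```

```text
[0.74, -0.01, 0.44, np.float64(-0.0)] clock 22.57 tcp [ 0.4931 -0.0081  0.0684] rpy [180.    -0.   -14.43] q [   5.   27.   -9.  120.    7.   34. -114.] F [ 1.39 -0.9  -4.13] T [ 0.045 -0.057  0.005]
```

The relaxed pull shows about 0 N, so the shoe isn't on the blade yet; the earlier drag was a pitched grip wedging the blade. Put the gauge back 7 mm deeper, release and turn the knob a bit more.

Emit:
{"name": "play_rows", "arguments": {
  "motion": [
    [[0.5,0,0,0,0],[0.5,0,0,0.03,0],[0.5,0,0,0.03,0],[0.5,0,0,0.03,0],[0.5,0,0,0.03,0],[1,0,0,0.03,0],[1,0,0,0.03,0],[1,0,0,0.03,0],[1,0,0,0.03,0],[1,0,0,0.03,0]]
  ],
  "squeeze": 10
}}

```text
clock: 23.4
tcp_pos: [0.4931, -0.0081, 0.0681]
orientation: [180.0, -0.0, -14.4]
contact_force: [-0.1, -0.1, -0.8]
opening: 0.0119
gripper_force: 10.0
```

Emit:
{"name": "play_rows", "arguments": {
  "motion": [
    [[1,0,0,0,0],[1,0.1,0,0,0],[1,0.2,0,0,0],[1,0.3,0,0,0],[1,0.4,0,0,0],[1,0.5,0,0,0],[1,0.6,0,0,0],[1,0.7,0,0,0],[1,0.8,0,0,0],[1,0.8,0,0,0]]
  ]
}}

```text
clock: 24.23
tcp_pos: [0.499, -0.0096, 0.068]
orientation: [180.0, 0.2, -14.4]
contact_force: [-4.9, 1.0, 7.9]
opening: 0.0117
gripper_force: 10.0
```

Emit:
{"name": "play_rows", "arguments": {
  "motion": [
    [[0,0,0,0,0],[0,0,0,0,0],[0,0,0,0,0],[0,0,0,0,0],[0,0,0,0,0],[0,0,0,-2,0],[0,0,0,-5,0],[0,0,0,-8,0],[0,0,0,-12,0],[0,0,0,-13,0]]
  ]
}}

```text
clock: 25.07
tcp_pos: [0.5038, -0.01, 0.2034]
orientation: [-179.9, -0.5, -14.4]
contact_force: [2.0, 0.0, -0.1]
opening: 0.0462
gripper_force: 0.0
```

```bash
python3 to.py .5905 -.0325 .2 10; python3 - <<'E'
from h import *
t=cam('top'); s=cam('side')
for C in (cloud(t),cloud(s)):
  k=(C[...,0]>.46)&(C[...,0]<.53)&(C[...,1]>-.035)&(C[...,1]<.02)&(C[...,2]>.063)&(C[...,2]<.085)
  if k.sum()>3: print(k.sum(),C[k].mean(0),cv2.minAreaRect((C[k][:,:2]*1000).astype(np.float32)))
E
```

```text
[8.96, 0.02, 0.41, np.float64(-24.4)] clock 25.07 tcp [ 0.5038 -0.01    0.2034] rpy [-179.88   -0.48  -14.43] q [   7.   15.  -11.  113.    4.   51. -111.] F [ 2.01  0.03 -0.14] T [ 0.039 -0.051 -0.036]
61 [ 0.50249268 -0.01073532  0.07501023] ((503.1401062011719, -11.268579483032227), (11.802215576171875, 35.59922409057617), 75.03673553466797)
52 [ 0.50539061 -0.00563001  0.07069084] ((505.3771057128906, -8.536359786987305), (18.136587142944336, 35.12736129760742), 74.90872955322266)
```

Emit:
{"name": "play_rows", "arguments": {
  "motion": [
    [[-0.3,3,0,0,-7],[-0.3,6,0,0,-14],[-0.3,9.1,0,0,-21],[-0.3,9.1,0,0,-25],[-0.3,9.1,0,0,-25],[-0.3,9.1,0,0,-25],[-0.3,9.1,0,2,-25],[-0.3,9.1,0,4,-25],[-0.3,9.1,0,5.2,-25],[-0.3,9.1,0,5.2,-25]]
  ],
  "squeeze": 25
}}

```text
clock: 26.0
tcp_pos: [0.586, -0.0325, 0.1428]
orientation: [-179.9, 0.4, 10.5]
contact_force: [-0.4, 0.8, 0.0]
opening: 0.0602
gripper_force: 0.0
```

```bash
python3 to.py .5905 -.0325 .147 10
```

```text
[0.44, 0.08, -0.42, np.float64(0.5)] clock 26.0 tcp [ 0.586  -0.0325  0.1428] rpy [-179.93    0.37   10.54] q [ 10.  28. -13. 104.   8.  49. -86.] F [-0.37  0.77  0.04] T [-0.006  0.02   0.014]
```

Emit:
{"name": "play_rows", "arguments": {
  "motion": [
    [[1,0.2,0.05,-0.1,0],[1,0.2,0.05,-0.1,0],[1,0.2,0.05,-0.1,0],[1,0.2,0.05,-0.1,0],[1,0.2,0.05,-0.1,0],[1,0.2,0.05,-0.1,0],[1,0.2,0.05,-0.1,7],[1,0.2,0.05,-0.1,14],[1,0.2,0.05,-0.1,21],[1,0.2,0.05,-0.1,28]]
  ]
}}

```text
clock: 26.83
tcp_pos: [0.5917, -0.0327, 0.1482]
orientation: [-180.0, -0.1, -17.8]
contact_force: [-0.6, 0.6, 4.4]
opening: 0.0353
gripper_force: 25.0
```

Emit:
{"name": "play_rows", "arguments": {
  "motion": [
    [[1,0,0,0,2],[1,0,0,0,2],[1,0,0,0,2],[-0.3,0,0,0,2],[-0.3,0,0,0,2],[-0.3,0,0,0,2],[-0.3,0,0,0,2],[-0.3,0,0,-2,2],[-0.3,0,0,-4,2],[-0.3,0,0,-5,2]]
  ]
}}

```text
clock: 27.67
tcp_pos: [0.5918, -0.033, 0.1988]
orientation: [-180.0, -0.1, -19.4]
contact_force: [0.0, -0.3, 0.8]
opening: 0.0594
gripper_force: 0.0
```

```bash
python3 to.py .5003 -.0099 .2 -14.45
```

```text
[-9.4, 0.87, -0.14, np.float64(-5.0)] clock 27.67 tcp [ 0.5918 -0.033   0.1988] rpy [-1.7996e+02 -1.1000e-01 -1.9430e+01] q [   5.   24.   -7.  102.    3.   55. -112.] F [ 0.   -0.33  0.76] T [ 0.062 -0.014 -0.018]
```

Emit:
{"name": "play_rows", "arguments": {
  "motion": [
    [[0,-3,0.3,0,-2],[0,-6,0.6,0,-4],[0,-9.3,0.9,0,-5],[0,-9.3,0.9,2,-5],[0,-9.3,0.9,5,-5],[0,-9.3,0.9,8,-5],[0,-9.3,0.9,11,-5],[0,-9.3,0.9,12,-5],[0,-9.3,0.9,12,-5],[0,-9.3,0.9,12,-5]]
  ],
  "squeeze": 10
}}

```text
clock: 28.5
tcp_pos: [0.5006, -0.0104, 0.0773]
orientation: [180.0, 0.0, -14.4]
contact_force: [0.6, -0.5, 0.5]
opening: 0.0457
gripper_force: 0.0
```

```bash
python3 to.py .5003 -.0099 .066 -14.45
```

```text
[-0.04, -0.04, 1.13, np.float64(0.0)] clock 28.5 tcp [ 0.5006 -0.0104  0.0773] rpy [ 1.800e+02  2.000e-02 -1.442e+01] q [   4.   26.   -8.  118.    6.   36. -112.] F [ 0.62 -0.52  0.5 ] T [ 0.074  0.05  -0.003]
```

Emit:
{"name": "play_rows", "arguments": {
  "motion": [
    [[0.5,0,0,0.6,0],[0.5,0,0,1.1,0],[0.5,0,0,1.1,0],[0.5,0,0,1.1,0],[1,0,0,1.1,0],[1,0,0,1.1,0],[1,0,0,1.1,0],[1,0,0,1.1,0],[1,0,0,1.1,0],[1,0,0,1.1,0]]
  ]
}}

```text
clock: 29.33
tcp_pos: [0.5007, -0.0104, 0.0665]
orientation: [-180.0, -0.0, -14.4]
contact_force: [-0.6, -1.0, 5.4]
opening: 0.0119
gripper_force: 10.0
```

Emit:
{"name": "play_rows", "arguments": {
  "motion": [
    [[1,0,0,0,0],[1,-0.02,0,0,0],[1,-0.04,0,0,0],[1,-0.06,0,0,0],[1,-0.08,0,0,0],[1,-0.1,0,0,0],[1,-0.12,0,0,0],[1,-0.14,0,0,0],[1,-0.16,0,0,0],[1,-0.18,0,0,0]]
  ]
}}

```text
clock: 30.17
tcp_pos: [0.5005, -0.0103, 0.0665]
orientation: [-180.0, -0.2, -14.4]
contact_force: [6.4, -2.5, 1.9]
opening: 0.012
gripper_force: 10.0
```

```bash
python3 to.py .5003 -.0099 .066 -14.45
```

```text
[-0.03, -0.04, 0.05, np.float64(0.0)] clock 30.17 tcp [ 0.5005 -0.0103  0.0665] rpy [-179.95   -0.23  -14.44] q [   4.   27.   -8.  119.    6.   34. -113.] F [ 6.36 -2.51  1.87] T [-0.351 -1.292  0.127]
```

The gauge now holds at about 6.8 N pull, part of it from 1.9 N of down-pressure by the hand. I'll unload the hand vertically and pull until it slides.

Emit:
{"name": "play_rows", "arguments": {
  "motion": [
    [[1,0,0,-0.02,0],[1,-0.02,0,-0.02,0],[1,-0.04,0,-0.02,0],[1,-0.06,0,-0.02,0],[1,-0.08,0,-0.02,0],[1,-0.1,0,-0.02,0],[1,-0.12,0,-0.02,0],[1,-0.14,0,-0.02,0],[1,-0.16,0,-0.02,0],[1,-0.18,0,-0.02,0]]
  ]
}}

```text
clock: 31.0
tcp_pos: [0.4986, -0.0098, 0.0665]
orientation: [-179.9, -0.2, -14.5]
contact_force: [6.6, -1.6, 0.4]
opening: 0.0118
gripper_force: 10.0
```

```bash
python3 to.py .5003 -.0099 .066 -14.45
```

```text
[0.17, -0.04, 0.05, np.float64(-0.0)] clock 31.0 tcp [ 0.4986 -0.0098  0.0665] rpy [-179.95   -0.2   -14.47] q [   4.   27.   -8.  119.    6.   34. -113.] F [ 6.61 -1.61  0.41] T [-0.249 -1.284 -0.01 ]
```

Emit:
{"name": "play_rows", "arguments": {
  "motion": [
    [[1,0,0,-0.02,0],[1,-0.02,0,-0.02,0],[1,-0.03,0,-0.02,0],[1,-0.05,0,-0.02,0],[1,-0.06,0,-0.02,0],[1,-0.08,0,-0.02,0],[1,-0.09,0,-0.02,0],[1,-0.11,0,-0.02,0],[1,-0.12,0,-0.02,0],[1,-0.14,0,-0.02,0]]
  ]
}}

```text
clock: 31.83
tcp_pos: [0.4969, -0.0095, 0.0665]
orientation: [-180.0, -0.2, -14.5]
contact_force: [6.4, -2.2, -0.3]
opening: 0.0115
gripper_force: 10.0
```

```bash
python3 to.py .5003 -.0099 .066 -14.45
```

```text
[0.34, -0.05, 0.05, np.float64(-0.0)] clock 31.83 tcp [ 0.4969 -0.0095  0.0665] rpy [-1.7996e+02 -1.6000e-01 -1.4470e+01] q [   4.   27.   -8.  119.    6.   34. -113.] F [ 6.35 -2.23 -0.32] T [-0.29  -1.239  0.042]
```

Sliding steadily at ~6.7 N, but a rigid grip with a slight pitch biases the shoe load. A cleaner test is to let go and push the handle's back face low down with closed fingertips.

Emit:
{"name": "play_rows", "arguments": {
  "motion": [
    [[0.4,0,0,0,0],[0.4,0,0,0,0],[0.4,0,0,0,0],[0.4,0,0,-1.5,0],[0.4,0,0,-4,0],[0.4,0,0,-5,0],[1,-2,0,-5,0],[1,-3.6,0,-5,0],[1,-3.6,0,-5,0],[1,-3.6,0,-5,0]]
  ]
}}

```text
clock: 32.67
tcp_pos: [0.4601, -0.0002, 0.1164]
orientation: [180.0, 0.0, -14.4]
contact_force: [0.4, -0.5, 0.3]
opening: 0.0031
gripper_force: 0.0
```

Emit:
{"name": "play_rows", "arguments": {
  "motion": [
    [[1,0,0,0,0],[1,0,0,0,0],[1,0,0,2.5,0],[1,0,0,4,0],[1,0,0,4.9,0],[1,0,0,4.9,0],[1,0.1,0,4.9,0],[1,0.2,0,4.9,0],[1,0.2,0,4.9,0],[1,0.2,0,4.9,0]]
  ]
}}

```text
clock: 33.5
tcp_pos: [0.4633, -0.0008, 0.0682]
orientation: [-180.0, -0.1, -14.4]
contact_force: [0.1, -0.0, 0.1]
opening: 0.0003
gripper_force: 0.0
```

```bash
python3 to.py .4690 -.0025 .066 -14.45
```

```text
[0.6, 0.02, 0.22, np.float64(0.0)] clock 33.5 tcp [ 0.4633 -0.0008  0.0682] rpy [-1.7998e+02 -9.0000e-02 -1.4440e+01] q [   3.   25.   -8.  124.    6.   32. -114.] F [ 0.09 -0.04  0.13] T [ 0.068 -0.015  0.025]
```

Emit:
{"name": "play_rows", "arguments": {
  "motion": [
    [[1,0.2,0,0,0],[1,0.4,0,0,0],[1,0.6,0,0,0],[1,0.7,0,0,0],[1,0.75,0,0,0],[1,0.8,0,0,0],[1,0.85,0,0,0],[1,0.9,0,0,0],[1,0.95,0,0,0],[1,1.0,0,0,0]]
  ]
}}

```text
clock: 34.33
tcp_pos: [0.4723, -0.0032, 0.0675]
orientation: [180.0, 0.0, -14.4]
contact_force: [0.2, -0.1, 0.2]
opening: 0.0006
gripper_force: 0.0
```

Emit:
{"name": "play_rows", "arguments": {
  "motion": [
    [[1,0.03,0,0,0],[1,0.06,0,0,0],[1,0.09,0,0,0],[1,0.12,0,0,0],[1,0.15,0,0,0],[1,0.18,0,0,0],[1,0.21,0,0,0],[1,0.24,0,0,0],[1,0.27,0,0,0],[1,0.3,0,0,0]]
  ]
}}

```text
clock: 35.17
tcp_pos: [0.4738, -0.0037, 0.0673]
orientation: [180.0, 0.2, -14.4]
contact_force: [-5.5, 2.3, 5.3]
opening: 0.0004
gripper_force: 3.0
```

```bash
python3 to.py .4690 -.0025 .066 -14.45; python3 - <<'E'
from h import *
for i in range(6):
  vision.read_camera('top'); o=env.get_obs(); print(o['contact_force'].round(2),o['tcp_pos'].round(4))
E
```

```text
[-0.5, 0.0, 0.13, np.float64(0.0)] clock 35.17 tcp [ 0.4738 -0.0037  0.0673] rpy [ 1.7996e+02  1.6000e-01 -1.4420e+01] q [   3.   26.   -8.  122.    6.   33. -114.] F [-5.46  2.26  5.34] T [ 0.383  1.206 -0.014]
[-4.88  1.71  4.09] [ 0.4738 -0.0037  0.0673]
[-5.39  1.63  4.72] [ 0.4738 -0.0037  0.0673]
[-5.26  1.93  3.74] [ 0.4738 -0.0037  0.0673]
[-5.24  2.37  3.98] [ 0.4738 -0.0037  0.0673]
[-5.82  1.92  4.04] [ 0.4738 -0.0037  0.0673]
[-5.95  2.48  4.91] [ 0.4738 -0.0037  0.0673]
```

The handle's back is being pushed at ~5.8 N and hasn't moved yet. Push a little more while removing the vertical load, to see at what force it slides.

Emit:
{"name": "play_rows", "arguments": {
  "motion": [
    [[1,0.0,0,-0.02,0],[1,0.02,0,-0.04,0],[1,0.04,0,-0.04,0],[1,0.06,0,-0.04,0],[1,0.08,0,-0.04,0],[1,0.1,0,-0.04,0],[1,0.12,0,-0.04,0],[1,0.14,0,-0.04,0],[1,0.16,0,-0.04,0],[1,0.18,0,-0.04,0]]
  ]
}}

```text
clock: 36.3
tcp_pos: [0.4739, -0.004, 0.0673]
orientation: [179.9, 0.3, -14.4]
contact_force: [-10.2, 2.9, 5.4]
opening: 0.0007
gripper_force: 5.1
```

```bash
python3 - <<'E'
from h import *
s=cam('side');o=env.get_obs(); print(o['contact_force'].round(2),o['tcp_pos'].round(4),o['orientation'])
for C in (cloud(s),):
  k=(C[...,0]>.46)&(C[...,0]<.53)&(C[...,1]>-.035)&(C[...,1]<.02)&(C[...,2]>.063)&(C[...,2]<.085)
  if k.sum()>3: print(k.sum(),C[k].mean(0),cv2.minAreaRect((C[k][:,:2]*1000).astype(np.float32)))
b=cv2.resize(s['frame'][130:210,215:295],None,fx=6,fy=6,interpolation=cv2.INTER_CUBIC)
cv2.imwrite('pics/c5.png',b[:,:,::-1])
E
```

```text
[-9.81  3.16  6.17] [ 0.4739 -0.004   0.0673] [179.91117183   0.3495452  -14.40579788]
45 [0.49018419 0.00379403 0.06936512] ((493.35137939453125, 3.0758094787597656), (16.06358528137207, 51.742042541503906), 77.24998474121094)
```

View pics/c5.png

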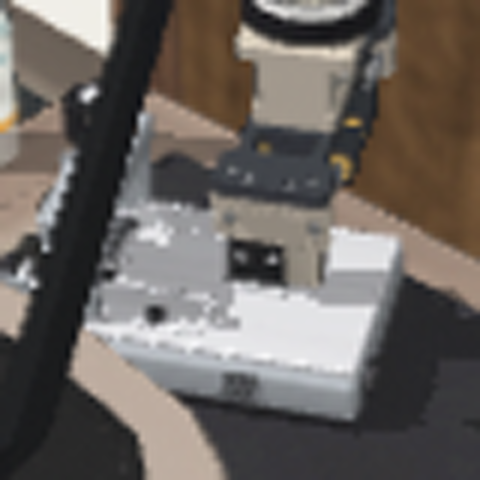

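Still no slide at ~10 N, so the setting is clearly too tight: contact was probably at about 50° of turn. Back the knob off about 22° and repeat the push test.

Emit:
{"name": "play_rows", "arguments": {
  "motion": [
    [[1,-1,0,0,0],[0,-1,0,-3,0],[-0.3,-1,0,-7,0],[-0.3,-1,0,-11,0],[-0.3,-1,0,-13,0],[-0.3,3,0,-13,0],[-0.3,7,0,-13,0],[-0.3,10.5,-0.1,-13,0],[-0.3,11.7,-0.1,-13,0],[-0.3,11.7,-0.1,-13,0]]
  ],
  "squeeze": 25
}}

```text
clock: 37.18
tcp_pos: [0.5938, -0.0341, 0.1978]
orientation: [-180.0, -0.2, -14.5]
contact_force: [-0.2, 0.8, 0.1]
opening: 0.0578
gripper_force: 0.0
```

```bash
python3 to.py .5905 -.0325 .147 -14.4
```

```text
[-0.38, -0.07, 5.08, np.float64(-0.1)] clock 37.18 tcp [ 0.5938 -0.0341  0.1978] rpy [-179.98   -0.23  -14.55] q [   6.   24.   -8.  102.    4.   55. -108.] F [-0.25  0.76  0.07] T [0.005 0.094 0.004]
```

Emit:
{"name": "play_rows", "arguments": {
  "motion": [
    [[-0.3,-0.2,0,2,0],[-0.3,-0.2,0,4,0],[-0.3,-0.2,0,5.1,0],[-0.3,-0.2,0,5.1,0],[1,-0.2,0,5.1,0],[1,-0.2,0,5.1,0],[1,-0.2,0,5.1,0],[1,-0.2,0,5.1,0],[1,-0.2,0,5.1,0],[1,-0.2,0,5.1,0]]
  ]
}}

```text
clock: 38.02
tcp_pos: [0.5892, -0.032, 0.148]
orientation: [-180.0, -0.1, -14.4]
contact_force: [-0.4, 0.6, 5.3]
opening: 0.0356
gripper_force: 25.0
```

Emit:
{"name": "play_rows", "arguments": {
  "motion": [
    [[1,0,0,0,-6],[1,0,0,0,-12],[1,0,0,0,-18],[1,0,0,0,-22],[1,0,0,0,-22],[1,0,0,0,-22],[1,0,0,0,-22],[-0.3,0,0,0,-22],[-0.3,0,0,0,-22],[-0.3,0,0,0,-22]]
  ]
}}

```text
clock: 38.85
tcp_pos: [0.5883, -0.0321, 0.1467]
orientation: [-180.0, 0.0, 7.6]
contact_force: [-0.1, 0.5, -0.0]
opening: 0.0531
gripper_force: 0.0
```

```bash
python3 to.py .461 -.0005 .2 -14.4
```

```text
[-12.21, -4.81, -5.33, np.float64(22.0)] clock 38.85 tcp [ 0.5883 -0.0321  0.1467] rpy [-1.80e+02  2.00e-02  7.57e+00] q [ 10.  28. -13. 104.   8.  49. -89.] F [-0.05  0.55 -0.04] T [ 0.016  0.009 -0.003]
```

Emit:
{"name": "play_rows", "arguments": {
  "motion": [
    [[-0.3,0,0,-3,0],[0,-1,-0.3,-5,4],[1,-4,-1.5,-5,10],[1,-7.5,-3,-5,16],[1,-11,-4.3,-5,22],[1,-12.2,-4.8,-3,22],[1,-12.2,-4.8,0,22],[1,-12.2,-4.8,3,22],[1,-12.2,-4.8,6,22],[1,-12.2,-4.8,6,22]]
  ]
}}

```text
clock: 39.68
tcp_pos: [0.4573, -0.0006, 0.0826]
orientation: [179.9, 0.5, -14.4]
contact_force: [-0.5, 0.1, 0.3]
opening: 0.002
gripper_force: 0.0
```

```bash
python3 to.py .470 -.0028 .066 -14.4
```

```text
[1.3, -0.11, 1.64, np.float64(-0.0)] clock 39.68 tcp [ 0.4573 -0.0006  0.0826] rpy [179.86   0.53 -14.4 ] q [   4.   23.  -10.  124.    7.   35. -115.] F [-0.52  0.09  0.27] T [0.067 0.065 0.005]
```

Emit:
{"name": "play_rows", "arguments": {
  "motion": [
    [[1,0,0,1,0],[1,0,0,1.9,0],[1,0.3,0,1.9,0],[1,0.6,0,1.9,0],[1,0.9,0,1.9,0],[1,1.0,0,1.9,0],[1,1.1,0,1.9,0],[1,1.15,0,1.9,0],[1,1.2,0,1.9,0],[1,1.25,0,1.9,0]]
  ]
}}

```text
clock: 40.52
tcp_pos: [0.4734, -0.0038, 0.068]
orientation: [180.0, -0.0, -14.4]
contact_force: [0.0, -0.2, 0.2]
opening: 0.0006
gripper_force: 0.0
```

Emit:
{"name": "play_rows", "arguments": {
  "motion": [
    [[1,0.02,0,0,0],[1,0.04,0,-0.02,0],[1,0.06,0,-0.04,0],[1,0.08,0,-0.06,0],[1,0.1,0,-0.08,0],[1,0.12,0,-0.1,0],[1,0.14,0,-0.1,0],[1,0.16,0,-0.1,0],[1,0.18,0,-0.1,0],[1,0.2,0,-0.1,0]]
  ]
}}

```text
clock: 41.35
tcp_pos: [0.4748, -0.0042, 0.0687]
orientation: [180.0, 0.1, -14.4]
contact_force: [-2.5, 1.0, -0.5]
opening: 0.0004
gripper_force: 1.2
```

```bash
python3 to.py .470 -.0028 .066 -14.4
```

```text
[-0.5, -0.02, 0.27, np.float64(-0.0)] clock 41.35 tcp [ 0.4748 -0.0042  0.0687] rpy [ 1.7998e+02  6.0000e-02 -1.4430e+01] q [   4.   25.   -9.  122.    7.   33. -115.] F [-2.51  1.05 -0.47] T [0.19  0.544 0.028]
```

Emit:
{"name": "play_rows", "arguments": {
  "motion": [
    [[1,0.02,0,0,0],[1,0.04,0,0,0],[1,0.06,0,0,0],[1,0.08,0,0,0],[1,0.1,0,0,0],[1,0.12,0,0,0],[1,0.14,0,0,0],[1,0.16,0,0,0],[1,0.18,0,0,0],[1,0.2,0,0,0]]
  ]
}}

```text
clock: 42.18
tcp_pos: [0.4772, -0.0047, 0.0689]
orientation: [180.0, 0.0, -14.4]
contact_force: [-2.0, 0.3, -2.6]
opening: 0.0006
gripper_force: 1.2
```

```bash
python3 to.py .470 -.0028 .066 -14.4
```

```text
[-0.75, -0.01, 0.29, np.float64(-0.0)] clock 42.18 tcp [ 0.4772 -0.0047  0.0689] rpy [180.     0.   -14.43] q [   4.   26.   -9.  122.    7.   33. -115.] F [-2.01  0.27 -2.58] T [0.229 0.584 0.014]
```

It now slides: about 2 N with the hand lifting slightly. One more reading with the vertical load taken out.

Emit:
{"name": "play_rows", "arguments": {
  "motion": [
    [[1,0.02,0,0.02,0],[1,0.03,0,0.04,0],[1,0.05,0,0.05,0],[1,0.06,0,0.05,0],[1,0.08,0,0.05,0],[1,0.09,0,0.05,0],[1,0.11,0,0.05,0],[1,0.12,0,0.05,0],[1,0.14,0,0.05,0],[1,0.15,0,0.05,0]]
  ]
}}

```text
clock: 43.02
tcp_pos: [0.4781, -0.0049, 0.0685]
orientation: [180.0, 0.1, -14.4]
contact_force: [-4.4, 1.0, 4.0]
opening: 0.0004
gripper_force: 2.7
```

```bash
python3 - <<'E'
from h import *
F=[]
for i in range(4):
  o=env.get_obs(); F.append(o['contact_force']); vision.read_camera('top')
print(np.mean(F,0).round(2),np.array(F).round(1).tolist(),o['tcp_pos'].round(4),o['clock'])
E
python3 to.py .5895 -.0325 .2 -14.4
```

```text
[-5.02  1.3   3.85] [[-4.4, 1.0, 4.0], [-4.6, 1.3, 3.7], [-5.8, 1.8, 4.0], [-5.3, 1.0, 3.8]] [ 0.4782 -0.0049  0.0685] 43.1667
[11.46, -0.1, -13.17, np.float64(-0.0)] clock 43.22 tcp [ 0.4781 -0.0049  0.0685] rpy [ 1.7998e+02  6.0000e-02 -1.4420e+01] q [   4.   26.   -9.  122.    7.   33. -115.] F [-5.32  1.83  4.84] T [ 0.291  1.17  -0.011]
```

Emit:
{"name": "play_rows", "arguments": {
  "motion": [
    [[1,-1,0,0,0],[0,-1,0,-3,0],[-0.3,-1,0,-7,0],[-0.3,-1,0,-11,0],[-0.3,-1,0,-13,0],[-0.3,3,0,-13,0],[-0.3,7,0,-13,0],[-0.3,10.5,-0.1,-13,0],[-0.3,11.4,-0.1,-13,0],[-0.3,11.4,-0.1,-13,0]]
  ],
  "squeeze": 25
}}

```text
clock: 44.05
tcp_pos: [0.5915, -0.0334, 0.1981]
orientation: [-180.0, -0.1, -14.5]
contact_force: [-0.5, 0.4, -0.4]
opening: 0.058
gripper_force: 0.0
```

```bash
python3 to.py .5895 -.0325 .147 -14.4
```

```text
[-0.22, -0.04, 5.11, np.float64(-0.1)] clock 44.05 tcp [ 0.5915 -0.0334  0.1981] rpy [-1.7998e+02 -1.3000e-01 -1.4520e+01] q [   7.   24.   -9.  102.    5.   55. -108.] F [-0.47  0.38 -0.36] T [0.052 0.046 0.024]
```

Emit:
{"name": "play_rows", "arguments": {
  "motion": [
    [[-0.3,-0.05,0,2,0],[-0.3,-0.05,0,4,0],[-0.3,-0.05,0,5.1,0],[-0.3,-0.05,0,5.1,0],[1,-0.05,0,5.1,0],[1,-0.05,0,5.1,0],[1,-0.05,0,5.1,0],[1,-0.05,0,5.1,0],[1,-0.05,0,5.1,0],[1,-0.05,0,5.1,0]]
  ]
}}

```text
clock: 44.88
tcp_pos: [0.5895, -0.0321, 0.1485]
orientation: [-180.0, -0.1, -14.4]
contact_force: [-0.6, 0.1, 4.7]
opening: 0.0357
gripper_force: 25.0
```

Emit:
{"name": "play_rows", "arguments": {
  "motion": [
    [[1,0,0,0,3],[1,0,0,0,6],[1,0,0,0,9.5],[1,0,0,0,9.5],[1,0,0,0,9.5],[1,0,0,0,9.5],[-0.3,0,0,0,9.5],[-0.3,0,0,0,9.5],[-0.3,0,0,0,9.5],[-0.3,0,0,0,9.5]]
  ]
}}

```text
clock: 45.72
tcp_pos: [0.5886, -0.0327, 0.147]
orientation: [180.0, 0.0, -23.9]
contact_force: [-0.6, 0.4, 0.4]
opening: 0.0589
gripper_force: 0.0
```

```bash
python3 to.py .465 -.0015 .2 -14.4
```

```text
[-12.56, 2.17, -5.29, np.float64(-9.5)] clock 45.72 tcp [ 0.5886 -0.0327  0.147 ] rpy [ 1.7997e+02  3.0000e-02 -2.3940e+01] q [   5.   27.   -7.  104.    4.   49. -118.] F [-0.61  0.38  0.43] T [0.071 0.037 0.012]
```

Emit:
{"name": "play_rows", "arguments": {
  "motion": [
    [[-0.3,0,0,-3,0],[0,-1,0.2,-5,-2],[1,-4,0.7,-5,-5],[1,-7.5,1.3,-5,-9.5],[1,-11,1.9,-5,-9.5],[1,-12.5,2.2,-3,-9.5],[1,-12.5,2.2,0,-9.5],[1,-12.5,2.2,3,-9.5],[1,-12.5,2.2,6,-9.5],[1,-12.5,2.2,6,-9.5]]
  ]
}}

```text
clock: 46.55
tcp_pos: [0.4618, -0.0021, 0.083]
orientation: [179.8, 0.5, -14.4]
contact_force: [-0.9, 0.0, -1.0]
opening: 0.0017
gripper_force: 0.0
```

Emit:
{"name": "play_rows", "arguments": {
  "motion": [
    [[1,0,0,1,0],[1,0,0,1.9,0],[1,0.3,0,1.9,0],[1,0.6,0,1.9,0],[1,0.9,0,1.9,0],[1,1.0,0,1.9,0],[1,1.1,0,1.9,0],[1,1.15,0,1.9,0],[1,1.2,0,1.9,0],[1,1.25,0,1.9,0]]
  ]
}}

```text
clock: 47.38
tcp_pos: [0.4778, -0.005, 0.0685]
orientation: [180.0, -0.0, -14.4]
contact_force: [0.9, 0.3, 0.2]
opening: 0.0001
gripper_force: 0.0
```

```bash
python3 to.py .478 -.0049 .0685 -14.4
```

```text
[0.02, -0.01, 0.0, np.float64(-0.0)] clock 47.38 tcp [ 0.4778 -0.005   0.0685] rpy [ 1.800e+02 -1.000e-02 -1.443e+01] q [   4.   26.   -9.  122.    7.   33. -115.] F [0.92 0.33 0.17] T [ 0.071  0.035 -0.036]
```

Emit:
{"name": "play_rows", "arguments": {
  "motion": [
    [[1,0.02,0,-0.01,0],[1,0.04,0,-0.02,0],[1,0.06,0,-0.04,0],[1,0.08,0,-0.06,0],[1,0.1,0,-0.07,0],[1,0.12,0,-0.08,0],[1,0.14,0,-0.08,0],[1,0.16,0,-0.08,0],[1,0.18,0,-0.08,0],[1,0.2,0,-0.08,0]]
  ]
}}

```text
clock: 48.22
tcp_pos: [0.4788, -0.0054, 0.0689]
orientation: [180.0, 0.1, -14.4]
contact_force: [-3.8, -0.1, -0.7]
opening: 0.0006
gripper_force: 1.9
```

Emit:
{"name": "play_rows", "arguments": {
  "motion": [
    [[1,0.02,0,0,0],[1,0.04,0,0,0],[1,0.06,0,0,0],[1,0.08,0,0,0],[1,0.1,0,0,0],[1,0.12,0,0,0],[1,0.14,0,0,0],[1,0.15,0,0,0],[1,0.16,0,0,0],[1,0.17,0,0,0]]
  ]
}}

```text
clock: 49.05
tcp_pos: [0.4813, -0.0059, 0.0691]
orientation: [180.0, 0.0, -14.4]
contact_force: [-3.7, 0.7, -0.9]
opening: 0.0005
gripper_force: 1.9
```

```bash
python3 - <<'E'
from h import *
F=[]
for i in range(5):
  o=env.get_obs(); F.append(o['contact_force']); vision.read_camera('top')
print(np.mean(F,0).round(2),np.array(F).round(1).tolist(),o['tcp_pos'].round(4),o['clock'])
E
```

```text
[-3.63  0.81 -1.35] [[-3.7, 0.7, -0.9], [-3.9, 1.0, -1.8], [-3.9, 0.8, -1.5], [-2.9, 0.9, -1.4], [-3.7, 0.7, -1.1]] [ 0.4813 -0.0059  0.0692] 49.25
```

It slides steadily at ~3.7 N with no vertical load from the hand (about 4 N and a little including its own weight): the setting is right. Retreating.

Emit:
{"name": "play_rows", "arguments": {
  "motion": [
    [[1,-0.6,0,0,0],[1,-1.2,0,0,0],[1,-1.5,0,-2,0],[1,-1.5,0,-6,0],[1,-1.5,0,-10,0],[1,-3,0,-13,0],[1,-5,4,-14,0],[1,-5,8,-14,0],[1,-5,12,-14,0],[1,-5,16,-14,0]]
  ]
}}

```text
clock: 50.13
tcp_pos: [0.393, -0.1502, 0.2107]
orientation: [180.0, -0.3, -14.4]
contact_force: [1.2, -0.4, -0.4]
opening: 0.0004
gripper_force: 0.0
```

Emit:
{"name": "play_rows", "arguments": {
  "motion": [
    [[1,0,0,0,0],[1,0,0,0,0],[1,0,0,0,0],[1,0,0,0,0],[1,0,0,0,0],[1,0,0,0,0],[1,0,0,0,0],[1,0,0,0,0],[1,0,0,0,0],[1,0,0,0,0]]
  ]
}}

```text
clock: 50.97
tcp_pos: [0.3931, -0.1482, 0.2091]
orientation: [180.0, 0.0, -14.4]
contact_force: [0.6, -0.0, 0.1]
opening: 0.0005
gripper_force: 0.0
```

```bash
python3 - <<'E'
from h import *
t=cam('top'); s=cam('side')
a=cv2.resize(t['frame'][135:235,270:395],None,fx=4,fy=4,interpolation=cv2.INTER_CUBIC)
b=cv2.resize(s['frame'][130:230,215:290],None,fx=4,fy=4,interpolation=cv2.INTER_CUBIC)
cv2.imwrite('pics/c6.png',np.hstack([a,b])[:,:,::-1])
C=cloud(t)
k=(C[...,0]>.46)&(C[...,0]<.54)&(C[...,1]>-.04)&(C[...,1]<.02)&(C[...,2]>.063)&(C[...,2]<.085)
print(k.sum(),C[k].mean(0),cv2.minAreaRect((C[k][:,:2]*1000).astype(np.float32)),env.get_obs()['clock'])
E
```

```text
60 [ 0.50635636 -0.01251124  0.07519316] ((506.7658386230469, -12.81029987335205), (11.91598129272461, 35.49513244628906), 76.5675048828125) 51.0667
```

View pics/c6.png

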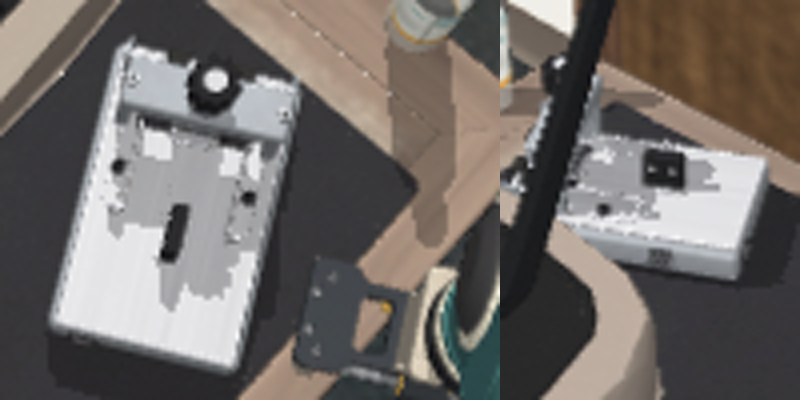

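The picture shows the handle upright on the bed at crop (173,233), in line with the knob at (213,85). The blade runs under the shoe, the hand is clear, and the feeder and bottle are where they were. Handing in.

```bash
python3 -c "
from cell import env; print(env.sign_off())"
```

```text
the job is handed in; nothing more can be done
None
```

The gauge blade lies flat right through under the shoe, its tip roughly 30 mm past the shoe's middle. In the last push test it slid at about 3.7 N, with the hand off it now. While finding the setting I ran the knob about 12° too tight for a few pushes (the gauge did not slide at about 10 N), then backed it off.

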